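# Load sample boxes into a spring-loaded magazine

### The job

Draw back the red lock bolt on the sample magazine, slide its blue shutter fully open, and load every orange-lidded sample box that is on the bench into the magazine, lying flat with the lid up, pushing the pile down on the spring platform until it stays wholly below the rim. Then slide the shutter fully shut over the pile and push the lock bolt fully home again. Leave the grey-lidded box, the rock core and the roll of tape where they are.

Things in the scene. Friction and masses are not known exactly. Their poses are not given: they have to be found in the camera images.
- magazine: Grey steel magazine fixed to the bench, 130 mm high. Origin on the bench under the centre of the mouth; z up; +x is the way the shutter opens. At rim height one deck carries the open shutter (x 64 to 196 mm, |y| up to 45), another the bolt (x 64 to 98, y up to 115). Two spring drums stand out of the -x end wall, to x = -96.
- mouth (a point): Centre of the mouth at rim height (130 mm); axes as the magazine's. Opening 118 mm along x by 64 mm along y, walls 5 mm thick: whole end walls at x = +-59; at y = +-32 only corner strips (|x| 30 to 59), leaving on both long sides a gap 60 mm wide, full height, for the fingers. A box goes in with its long side along x, either way round.
- platform (a joint): Spring platform in the mouth (aluminium, 112 x 58 mm), m: 0 = top, its face 6 mm below the rim; grows as it sinks, to 0.110. Spring 90 N/m, 1.5 N at the top; a 4 N friction brake holds it about where it was pushed (2 to 12 N), so a box laid on it stands proud of the rim until pushed down, then stays. Pushed very deep under few boxes, it rises part of the way.
- shutter (a joint): The blue shutter, in m: 0 shut (covering the mouth), growing towards the magazine's +x, to 0.124 (fully open, mouth clear). It cannot open while the bolt is home. It stays where it is left (friction 2 N).
- shutter_handle (a point): Middle of the black upright handle on the shutter: a bar 14 mm thick along the magazine's x, 40 mm along its y, standing from 6 to 46 mm above the rim; this point is 30 mm above the rim. The shutter itself is a plate 124 x 60 mm, 1 to 6 mm above the rim. Moves with the shutter: over the mouth's centre when shut.
- bolt (a joint): Lock bolt, m: 0 = home, its steel bar (12 mm wide, 1 to 7 mm above the rim) across the shutter's +x edge with 3 mm play, holding it shut; grows towards the magazine's +y, to 0.044 = fully back; beyond 0.030 it clears the shutter. Stays where left (friction 2 N). Comes home only with the shutter shut (within 3 mm).
- bolt_post (a point): Middle of the bolt's red square post, 16 x 16 mm, standing from 7 to 46 mm above the rim; this point is 30 mm above the rim. It lies at x = 71, y = 44 mm of the magazine when home and moves with the bolt to y = 88.
- box1: Plastic sample box, 110 (own x) x 56 (own y) x 24 mm high, about 0.22 kg, white tub with an orange lid and a paper label; closed and solid. Origin at the centre of its underside, z up towards the lid. Not every start has all four: None means absent.
- box2: Another orange-lidded sample box, just like box1; may be absent (None).
- box3: Another orange-lidded sample box, just like box1; may be absent (None).
- box4: Another orange-lidded sample box, just like box1; may be absent (None).
- grey_box: A box of the same shape with a grey lid; leave it alone.
- core: A grey rock core, 150 mm long, 48 mm thick, on a wooden cradle; leave it alone.
- tape: A yellow roll of tape, 90 mm across, 24 mm high, lying flat; leave it alone.
Things that resemble listed ones, but are neither listed nor needed, are in the scene too. What is shaped like the box2 but black or green is not meant.

How it is judged:
On the way, in this order (a step that is already met when the one before it is completed fails the run):
1. the lock bolt is drawn back clear of the shutter (over 34 mm) (value of joint bolt above 0.034 m), for 0.1 s.
2. the shutter is fully open (over 115 mm) (value of joint shutter above 0.115 m), for 0.1 s.
3. every orange-lidded box lies flat in the magazine, lid up, wholly below the rim, and stays there with no finger on it (horizontal distance between each of box1, box2, box3, box4 and mouth below 0.015 m and z of each of box1, box2, box3, box4 in the frame of magazine below 0.107 m and angle between each of box1, box2, box3, box4's own z axis and vertical below 0.12 rad and contact force between the fingers and box1 below 0.3 N and contact force between the fingers and box2 below 0.3 N and contact force between the fingers and box3 below 0.3 N and contact force between the fingers and box4 below 0.3 N), for 0.3 s.
4. the shutter is fully shut (within 4 mm) (value of joint shutter below 0.004 m), for 0.1 s.
At the end, for the whole second after the job is handed in: Every orange-lidded box present lies flat (within 7 degrees), lid up, at rest in the magazine (within 15 mm of the mouth's axis), its top no higher than 1 mm over the rim; the shutter is within 4 mm of fully shut and the bolt within 6 mm of home (horizontal distance between each of box1, box2, box3, box4 and mouth below 0.015 m and z of each of box1, box2, box3, box4 in the frame of magazine below 0.107 m and angle between each of box1, box2, box3, box4's own z axis and vertical below 0.12 rad and value of joint shutter below 0.004 m and value of joint bolt below 0.006 m and linear speed of each of box1, box2, box3, box4 below 0.02 m/s); the robot touches nothing.
It fails at once if the grey-lidded box is moved more than 30 mm (distance of grey_box from where it was at the start of the episode above 0.03 m).
It fails at once if the rock core is moved more than 30 mm (distance of core from where it was at the start of the episode above 0.03 m).
It fails at once if the roll of tape is moved more than 30 mm (distance of tape from where it was at the start of the episode above 0.03 m).
Of box1, box2, box3, box4 only 3 to 4 are there at a start; the rules pass over those that are not, and their reading is None.
At some moment in a run one of box1, box2, box3, box4 may be knocked a few centimetres aside while the robot is not near it.
Once in a run the grip may slacken for a moment while it holds something.
It also fails if it takes over 210 s, if anything falls off the work surface, if the arm or the gripper's body presses on something with over 40 N, if the wrist force passes 120 N, or if a joint passes its speed limit or range.

### The arm

A 6-joint arm with a two-finger parallel gripper is mounted at the origin on the work surface. World frame = base frame: x ahead of the robot, y to its left, z up, the work surface at z = 0. Lengths are in m, angles in rad, forces in N, time in s.
With the tool pointing down it reaches from about 0.3 to 0.825 m from the base axis. Payload 5.4 kg.
Tool frame: the origin (TCP) lies on the front face of the gripper's body, between the roots of the fingers; the fingertips stand 88 mm ahead of it and the grasp point (between the pads) lies 69 mm ahead of it; z points along the fingers, y is the direction in which the jaws open and shut (so a half turn about z gives the same grasp; the last joint's range is limited). The gripper opens to 92 mm and grips with 3 to 60 N. Pads are 20 mm wide; open, the fingers measure 128 mm over their backs; the gripper's body (75 mm by 189 mm) begins 69 mm behind the grasp point.
Start: joints at [1.098, 0.158, 1.597, -0, 1.386, -0.21], TCP at [0.149, 0.555, 0.303] pointing down, gripper open.
Joint ranges: [-2.91, 2.91], [-0.94, 2.29], [0.18, 2.7], [-1.29, 4.43], [0.17, 2.64], [-3, 3]. Speed limits (rad/s): [2.57, 2.57, 3.14, 3.14, 3.14, 3.14].

### API

Orientations are given as a unit quaternion [x, y, z, w].
In Python, from cell import env gives the robot as it stands.
- The arm moves only by the tool step_arm, never from a script. Its argument "rows" is a list of rows, each an object of numbers: "gripper": the finger opening in m, from 0 to 0.0919; "dx", "dy", "dz": the shift along the tool's x, y, z in m; "ax", "ay", "az": the turn, a rotation vector about the tool's x, y, z in degrees. In form: [{"gripper": .., "dx": .., "dy": .., "dz": .., "ax": .., "ay": .., "az": ..}, ...]. A call has 1 to 10 rows; each row shifts and turns the pose as measured when the row begins, along the tool's axes as they then stand; what a row does not reach is not made up. A row lasts 1/10 s, in which the tool goes at most 50 mm and 8.59 degrees, less where a joint would pass 70% of its speed; a pose out of reach is approached as far as the arm can. A call is refused whole if a number of a shift passes 0.05 or a number of a turn 8.59, either way. A call with a gripper value outside its range is refused whole. The fingers move at their own pace and stop on an object; the grip force is fixed at half the most. Time passes only in rows, so rows that do not move let the fingers close. It gives the time, the measured TCP pose, the force and the opening at its end, in the units of the state.
- env.sense(): the state, without advancing time (a new reading comes with each control period).
- env.get_image(name): name is "scene" or "top"; returns a dict with "img" (384x512x3 uint8, blue, green, red), "depth" (384x512 float32, m along the optical axis (not along the pixel's ray), 0 where there is no reading), "fov_y" (degrees; the focal length in pixels is half the picture's height over the tangent of half this angle, whatever the lens; pixels are square), "cx", "cy" (the principal point, pixels), "T" (4x4, takes a point from camera to world coordinates). Camera axes: x right, y down, z forward; pixel columns grow to the right and rows downward; lengths in m; the calibration is good to about 2 mm. A picture is of the moment at which its call begins.
- env.job_done(): hands the job in, once; it reports no verdict.
The state is a dict: "clock": time; "joint_pos": joint angles; "qvel": joint speeds; "effort": joint torques, N m; "eef_pos": TCP position; "tcp_rot": TCP orientation; "wrist_force": force on the tool from outside, world axes, zero at the start; "wrist_torque": the same for the moment, N m; "width": opening from 0.0 (shut) to 1.0 (fully open).
Only numpy, scipy, OpenCV 4.12 (cv2) and the standard library are available. Lean on these libraries where they do the work, as an engineer would, in place of code of your own. Each camera call takes 0.05 s, during which the arm holds its last target.

## Working session

There is one attempt and no reset: what is moved stays moved. The work goes in short steps, Python scripts to look and compute and a tool call to move; the robot and the scene stay as the last step left them, time stands still between calls to the robot, and variables do not carry over. Pictures are saved under pics/ and viewed, and the job is handed in when it is done.

Besides the shell and the picture viewer there is one more tool, called in YAML: its name, and indented under it one key for each argument. step_arm: Moves the arm, as the interface text tells. Its arguments: {"type":"object","properties":{"rows":{"type":"array","items":{"type":"object","properties":{"gripper":{"type":"number"},"dx":{"type":"number"},"dy":{"type":"number"},"dz":{"type":"number"},"ax":{"type":"number"},"ay":{"type":"number"},"az":{"type":"number"}}}}},"required":["rows"]}

```bash
mkdir -p pics; ls; python3 - <<'E'
from cell import env
import cv2,pickle
s=env.sense();print(s)
for n in("scene","top"):
    d=env.get_image(n);pickle.dump(d,open(f"{n}0.pkl","wb"));cv2.imwrite(f"pics/{n}0.png",cv2.resize(d["img"],(768,576)) );print(n,d["fov_y"],d["cx"],d["cy"],d["T"])
E
```

```text
pics
{'clock': 0.0, 'joint_pos': array([ 1.09786515e+00,  1.59037914e-01,  1.59824153e+00, -6.80036643e-06,
        1.38614765e+00, -2.10107277e-01]), 'qvel': array([-0.00060428, -0.00065976,  0.00156422,  0.00162677,  0.00139069,
        0.00020251]), 'effort': array([ 6.39978825e-04, -3.85532749e+01, -3.22126579e+01,  7.03576324e-02,
        3.71484621e-02, -1.32365203e-04]), 'eef_pos': array([0.14920209, 0.55482971, 0.30172035]), 'tcp_rot': array([ 1.31033374e-01,  9.91377533e-01, -8.65363496e-04, -3.04044331e-04]), 'wrist_force': array([ 0.4131376 , -0.10530264,  0.34693056]), 'wrist_torque': array([ 0.02905546, -0.01187157,  0.04956251]), 'width': 0.9994297943493468}
scene 44.655988276029504 258.474441423507 193.9451615493159 [[-0.85547806  0.34347187 -0.38753627  1.11193445]
 [ 0.51765228  0.58731462 -0.62217172  0.9865488 ]
 [ 0.01390723 -0.73286329 -0.68023377  1.16582538]
 [ 0.          0.          0.          1.        ]]
top 53.085339226477174 256.56113051604115 188.67801376219228 [[-0.00810876 -0.9903795   0.13814015  0.33584291]
 [-0.99980522  0.01051548  0.01670144  0.02113959]
 [-0.01799337 -0.13797782 -0.99027186  1.35476814]
 [ 0.          0.          0.          1.        ]]
```

View pics/scene0.png

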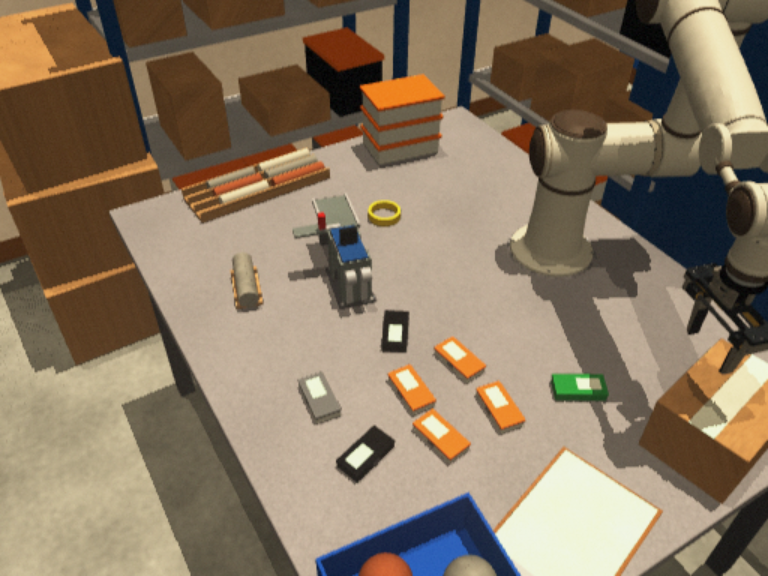

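View pics/top0.png

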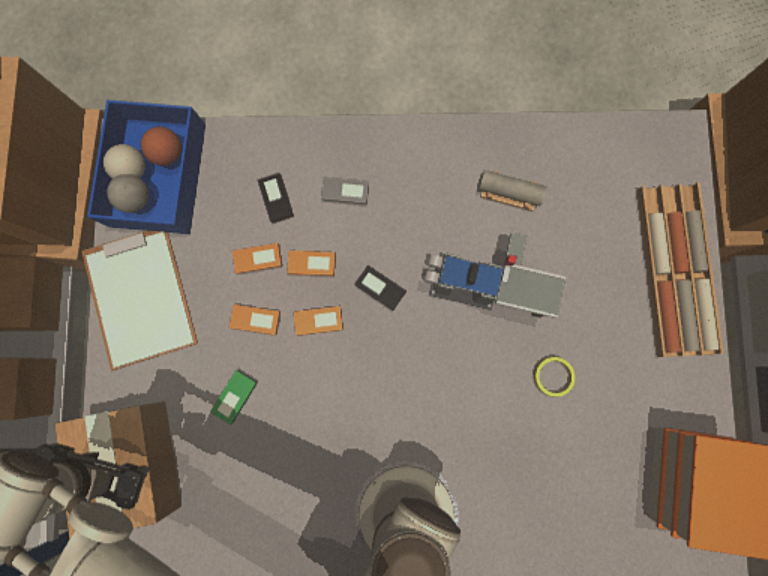

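The pictures show four orange boxes, in the top view (x1.5) at about (257,258), (311,263), (255,319) and (318,320). The magazine has its shutter plate at about (471,274), the handle at (473,272) and the red post at (512,259). The magazine's +x points towards image right.

```bash
cat > h.py <<'E'
from cell import env
import cv2,pickle,numpy as np
from scipy.spatial.transform import Rotation as R
def f(d): return d["img"].shape[0]/2/np.tan(np.radians(d["fov_y"])/2)
def cloud(d):
    h,w=d["depth"].shape;F=f(d);v,u=np.mgrid[:h,:w]
    z=d["depth"];P=np.stack([(u-d["cx"])/F*z,(v-d["cy"])/F*z,z],-1)
    return P@d["T"][:3,:3].T+d["T"][:3,3]
def boxes(d,zr=(0.012,0.2)):
    W=cloud(d);hsv=cv2.cvtColor(d["img"],cv2.COLOR_BGR2HSV)
    m=((hsv[...,0]>5)&(hsv[...,0]<22)&(hsv[...,1]>150)&(hsv[...,2]>110)).astype(np.uint8)
    m=cv2.morphologyEx(m,cv2.MORPH_CLOSE,np.ones((9,9)))if False else m
    m[(W[...,2]<zr[0])|(W[...,2]>zr[1])]=0
    n,l,s,c=cv2.connectedComponentsWithStats(m)
    out=[]
    for i in range(1,n):
        if s[i,4]<80: continue
        P=W[l==i]; r=cv2.minAreaRect(P[:,:2].astype(np.float32)*1000)
        b=cv2.boxPoints(r);e=[b[1]-b[0],b[2]-b[1]];L=max(e,key=np.linalg.norm)
        out.append((np.array(r[0])/1000,sorted(r[1]),np.degrees(np.arctan2(L[1],L[0]))%180,np.median(P[:,2]),s[i,4],c[i]))
    return out
def st():
    s=env.sense();r=R.from_quat(s["tcp_rot"]);M=r.as_matrix()
    print("t",round(s["clock"],2),"p",s["eef_pos"].round(4),"x",M[:,0].round(3),"y",M[:,1].round(3),"z",M[:,2].round(3),"w",round(s["width"]*.0919,4),"F",s["wrist_force"].round(1),"q",s["joint_pos"].round(2))
    return s
E
python3 - <<'E'
from h import *
for n in("top","scene"):
    d=pickle.load(open(f"{n}0.pkl","rb"));W=cloud(d)
    for o in boxes(d):print(n,o[0].round(4),np.round(o[1],0),round(o[2],1),o[3].round(4),o[4],o[5].round())
d=pickle.load(open("top0.pkl","rb"));W=cloud(d)
print(W[100:350:40,200].round(4))
im=d["img"][140:225,270:400];cv2.imwrite("pics/mag0.png",cv2.resize(im,None,fx=6,fy=6,interpolation=2))
E
```

```text
top [0.5857 0.3465] [ 54. 108.] 99.6 0.0238 312 [169. 172.]
top [0.5725 0.2177] [ 55. 109.] 86.8 0.0242 310 [205. 175.]
top [0.4404 0.3485] [ 54. 109.] 80.9 0.0235 315 [167. 212.]
top [0.4373 0.2007] [ 53. 108.] 98.4 0.0243 204 [209. 211.]
top [ 0.0803 -0.6158] [148. 210.] 171.5 0.1955 3748 [486. 331.]
scene [-0.0932 -1.317 ] [213. 307.] 91.4 0.0306 814 [229.  32.]
scene [ 0.079  -0.6193] [159. 211.] 171.5 0.1975 466 [266.  62.]
scene [ 0.1176 -0.5798] [128. 250.] 136.0 0.1312 157 [266.  80.]
scene [ 0.1186 -0.5774] [132. 250.] 137.1 0.0673 157 [266.  93.]
scene [ 0.4464 -0.5927] [ 61. 183.] 176.2 0.0423 275 [198. 116.]
scene [ 0.6304 -0.6325] [ 55. 235.] 5.0 0.0434 239 [154. 124.]
scene [0.4362 0.1992] [ 59. 110.] 96.9 0.0259 332 [308. 239.]
scene [0.1337 0.5635] [ 60. 238.] 11.9 0.1422 1011 [465. 255.]
scene [0.5709 0.2166] [ 58. 111.] 87.2 0.0254 380 [275. 260.]
scene [0.4391 0.3483] [ 58. 111.] 82.6 0.0257 408 [334. 272.]
scene [0.1263 0.6796] [ 63. 201.] 11.3 0.142 983 [498. 285.]
scene [0.5837 0.3458] [ 57. 109.] 99.4 0.0256 456 [296. 291.]
scene [0.8367 0.5549] [41. 80.] 143.2 0.11 390 [257. 377.]
[[ 8.570e-01  2.498e-01  4.000e-04]
 [ 7.054e-01  2.480e-01  4.000e-04]
 [ 5.546e-01  2.424e-01  2.290e-02]
 [ 4.140e-01  2.407e-01  2.270e-02]
 [ 2.765e-01  2.426e-01  1.300e-03]
 [ 1.416e-01  2.409e-01  1.400e-03]
 [ 9.700e-03  2.397e-01 -1.400e-03]]
```

View pics/mag0.png

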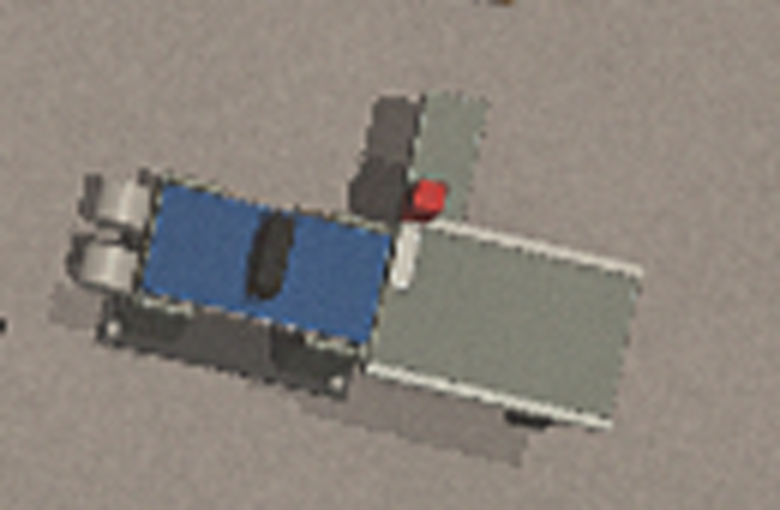

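```bash
cat >> h.py <<'E'
def hsvmask(d,h0,h1,s0,v0,z0,z1):
    W=cloud(d);h=cv2.cvtColor(d["img"],cv2.COLOR_BGR2HSV)
    return W,(h[...,0]>=h0)&(h[...,0]<=h1)&(h[...,1]>=s0)&(h[...,2]>=v0)&(W[...,2]>z0)&(W[...,2]<z1)
def mag():
    for n in("top","scene"):
        d=pickle.load(open(f"{n}0.pkl","rb"))
        W,m=hsvmask(d,95,130,100,40,.12,.15)
        P=W[m];P=P[np.hypot(P[:,0]-.53,P[:,1]+.1)<.2]
        r=cv2.minAreaRect(P[:,:2].astype(np.float32)*1000);print(n,r,np.median(P[:,2]),len(P))
E
python3 - <<'E'
from h import *
mag()
for n in("top","scene"):
    d=pickle.load(open(f"{n}0.pkl","rb"));h=cv2.cvtColor(d["img"],cv2.COLOR_BGR2HSV)
    W,m=hsvmask(d,0,255,0,0,.165,.19)
    m&=(np.hypot(W[...,0]-.5,W[...,1]+.15)<.15)
    red=m&((h[...,0]<6)|(h[...,0]>172))&(h[...,1]>150)
    dk=m&~red
    for k in(red,dk):
        P=W[k];print(n,len(P),P.min(0).round(4),P.max(0).round(4),np.median(P,0).round(4),cv2.minAreaRect(P[:,:2].astype(np.float32)*1000))
    W,m=hsvmask(d,0,255,0,0,.12,.134)
    m&=(np.hypot(W[...,0]-.5,W[...,1]+.15)<.25)
    P=W[m];print("rim deck",P.min(0).round(3),P.max(0).round(3))
E
```

```text
top ((520.9966430664062, -141.92877197265625), (122.10393524169922, 58.86040115356445), 76.1670913696289) 0.13531977712900478 584
scene ((519.9208984375, -141.56211853027344), (128.5230712890625, 58.858482360839844), 76.009521484375) 0.13835257600713036 246
top 23 [ 0.5408 -0.2282  0.1708] [ 0.5564 -0.2151  0.179 ] [ 0.5491 -0.2217  0.175 ] ((548.5896606445312, -221.64109802246094), (12.700248718261719, 14.99032974243164), 84.93783569335938)
top 70 [ 0.501  -0.228   0.1655] [ 0.5563 -0.1307  0.1797] [ 0.5229 -0.1416  0.1755] ((538.2586059570312, -175.28282165527344), (35.815948486328125, 110.33572387695312), 26.186952590942383)
rim deck [ 0.431 -0.341  0.12 ] [ 0.615 -0.06   0.134]
scene 26 [ 0.5408 -0.2338  0.1658] [ 0.5564 -0.2104  0.1823] [ 0.5497 -0.2188  0.1746] ((550.5443725585938, -221.85313415527344), (15.203055381774902, 20.272279739379883), 26.528928756713867)
scene 64 [ 0.5006 -0.2369  0.1661] [ 0.544  -0.1325  0.1828] [ 0.5225 -0.141   0.1762] ((522.1681518554688, -184.9212646484375), (39.21455383300781, 105.97816467285156), 2.881296157836914)
rim deck [ 0.437 -0.342  0.12 ] [ 0.614 -0.051  0.134]
```

```bash
cat >> h.py <<'E'
import json
C=np.array([.5205,-.1418]);YAW=np.radians(-103.9)   # magazine
MX=np.array([np.cos(YAW),np.sin(YAW)]);MY=np.array([-MX[1],MX[0]])
def m2w(x,y): return C+x*MX+y*MY
def w2m(p): return np.array([(p[:2]-C)@MX,(p[:2]-C)@MY])
def plan(p,yaw,n=None,step=.045):
    """p target TCP; yaw = tool y heading, deg"""
    s=env.sense();r=R.from_quat(s["tcp_rot"]);q=np.array(s["eef_pos"])
    yy=np.radians(yaw);y=np.array([np.cos(yy),np.sin(yy),0]);x=np.array([-y[1],y[0],0])
    rt=R.from_matrix(np.stack([x,y,[0,0,-1]],1))
    dv=np.array(p)-q;rv=(r.inv()*rt).as_rotvec(degrees=True)
    n=n or int(np.ceil(max(np.linalg.norm(dv)/step,np.abs(rv).max()/8.2,1)))
    rows=[]
    for i in range(n):
        ri=r*R.from_rotvec(rv*i/n,degrees=True)
        d=ri.inv().apply(dv/n)
        rows.append(dict(zip(("dx","dy","dz","ax","ay","az"),[float(v) for v in list(d.round(4))+list((rv/n).round(2))])))
    print(n);[print(json.dumps(o)) for o in rows]
E
python3 - <<'E'
from h import *
p=m2w(.071,.044);print(p);st()
plan([p[0],p[1],.29],-13.9)
E
```

```text
[ 0.54615533 -0.2212909 ]
t 0.1 p [0.1492 0.5549 0.3018] x [-0.966  0.26   0.   ] y [ 0.26   0.966 -0.002] z [-0.001 -0.001 -1.   ] w 0.0925 F [ 0.4  0.1 -0.3] q [ 1.1   0.16  1.6  -0.    1.39 -0.21]
20
{"dx": -0.0292, "dy": -0.0323, "dz": 0.0006, "ax": -0.0, "ay": 0.0, "az": 4.44}
{"dx": -0.0317, "dy": -0.03, "dz": 0.0006, "ax": -0.0, "ay": 0.0, "az": 4.44}
{"dx": -0.0339, "dy": -0.0274, "dz": 0.0006, "ax": -0.0, "ay": 0.0, "az": 4.44}
{"dx": -0.0359, "dy": -0.0247, "dz": 0.0006, "ax": -0.0, "ay": 0.0, "az": 4.44}
{"dx": -0.0377, "dy": -0.0219, "dz": 0.0006, "ax": -0.0, "ay": 0.0, "az": 4.44}
{"dx": -0.0393, "dy": -0.0189, "dz": 0.0006, "ax": -0.0, "ay": 0.0, "az": 4.44}
{"dx": -0.0406, "dy": -0.0158, "dz": 0.0006, "ax": -0.0, "ay": 0.0, "az": 4.44}
{"dx": -0.0417, "dy": -0.0126, "dz": 0.0006, "ax": -0.0, "ay": 0.0, "az": 4.44}
{"dx": -0.0426, "dy": -0.0093, "dz": 0.0006, "ax": -0.0, "ay": 0.0, "az": 4.44}
{"dx": -0.0432, "dy": -0.006, "dz": 0.0006, "ax": -0.0, "ay": 0.0, "az": 4.44}
{"dx": -0.0435, "dy": -0.0026, "dz": 0.0006, "ax": -0.0, "ay": 0.0, "az": 4.44}
{"dx": -0.0436, "dy": 0.0008, "dz": 0.0006, "ax": -0.0, "ay": 0.0, "az": 4.44}
{"dx": -0.0434, "dy": 0.0041, "dz": 0.0006, "ax": -0.0, "ay": 0.0, "az": 4.44}
{"dx": -0.0429, "dy": 0.0075, "dz": 0.0006, "ax": -0.0, "ay": 0.0, "az": 4.44}
{"dx": -0.0422, "dy": 0.0108, "dz": 0.0006, "ax": -0.0, "ay": 0.0, "az": 4.44}
{"dx": -0.0413, "dy": 0.014, "dz": 0.0006, "ax": -0.0, "ay": 0.0, "az": 4.44}
{"dx": -0.0401, "dy": 0.0172, "dz": 0.0006, "ax": -0.0, "ay": 0.0, "az": 4.44}
{"dx": -0.0386, "dy": 0.0202, "dz": 0.0006, "ax": -0.0, "ay": 0.0, "az": 4.44}
{"dx": -0.0369, "dy": 0.0232, "dz": 0.0006, "ax": -0.0, "ay": 0.0, "az": 4.44}
{"dx": -0.035, "dy": 0.026, "dz": 0.0006, "ax": -0.0, "ay": 0.0, "az": 4.44}
```

step_arm:
  rows:
    - {"dx":-0.029,"dy":-0.032,"az":4.5}
    - {"dx":-0.032,"dy":-0.03,"az":4.5}
    - {"dx":-0.034,"dy":-0.027,"az":4.5}
    - {"dx":-0.036,"dy":-0.025,"az":4.5}
    - {"dx":-0.038,"dy":-0.022,"az":4.5}
    - {"dx":-0.039,"dy":-0.019,"az":4.5}
    - {"dx":-0.041,"dy":-0.016,"az":4.5}
    - {"dx":-0.042,"dy":-0.013,"az":4.5}
    - {"dx":-0.043,"dy":-0.009,"az":4.5}
    - {"dx":-0.043,"dy":-0.006,"az":4.5}

```text
validation failed for argument at $.ro...
```

```bash
python3 - <<'E'
from h import *
p=m2w(.071,.044);st()
plan([p[0],p[1],.29],-13.9)
E
```

```text
t 0.1 p [0.1492 0.5549 0.3018] x [-0.966  0.26   0.   ] y [ 0.26   0.966 -0.002] z [-0.001 -0.001 -1.   ] w 0.0925 F [ 0.4  0.1 -0.3] q [ 1.1   0.16  1.6  -0.    1.39 -0.21]
20
{"dx": -0.0292, "dy": -0.0323, "dz": 0.0006, "ax": -0.0, "ay": 0.0, "az": 4.44}
{"dx": -0.0317, "dy": -0.03, "dz": 0.0006, "ax": -0.0, "ay": 0.0, "az": 4.44}
{"dx": -0.0339, "dy": -0.0274, "dz": 0.0006, "ax": -0.0, "ay": 0.0, "az": 4.44}
{"dx": -0.0359, "dy": -0.0247, "dz": 0.0006, "ax": -0.0, "ay": 0.0, "az": 4.44}
{"dx": -0.0377, "dy": -0.0219, "dz": 0.0006, "ax": -0.0, "ay": 0.0, "az": 4.44}
{"dx": -0.0393, "dy": -0.0189, "dz": 0.0006, "ax": -0.0, "ay": 0.0, "az": 4.44}
{"dx": -0.0406, "dy": -0.0158, "dz": 0.0006, "ax": -0.0, "ay": 0.0, "az": 4.44}
{"dx": -0.0417, "dy": -0.0126, "dz": 0.0006, "ax": -0.0, "ay": 0.0, "az": 4.44}
{"dx": -0.0426, "dy": -0.0093, "dz": 0.0006, "ax": -0.0, "ay": 0.0, "az": 4.44}
{"dx": -0.0432, "dy": -0.006, "dz": 0.0006, "ax": -0.0, "ay": 0.0, "az": 4.44}
{"dx": -0.0435, "dy": -0.0026, "dz": 0.0006, "ax": -0.0, "ay": 0.0, "az": 4.44}
{"dx": -0.0436, "dy": 0.0008, "dz": 0.0006, "ax": -0.0, "ay": 0.0, "az": 4.44}
{"dx": -0.0434, "dy": 0.0041, "dz": 0.0006, "ax": -0.0, "ay": 0.0, "az": 4.44}
{"dx": -0.0429, "dy": 0.0075, "dz": 0.0006, "ax": -0.0, "ay": 0.0, "az": 4.44}
{"dx": -0.0422, "dy": 0.0108, "dz": 0.0006, "ax": -0.0, "ay": 0.0, "az": 4.44}
{"dx": -0.0413, "dy": 0.014, "dz": 0.0006, "ax": -0.0, "ay": 0.0, "az": 4.44}
{"dx": -0.0401, "dy": 0.0172, "dz": 0.0006, "ax": -0.0, "ay": 0.0, "az": 4.44}
{"dx": -0.0386, "dy": 0.0202, "dz": 0.0006, "ax": -0.0, "ay": 0.0, "az": 4.44}
{"dx": -0.0369, "dy": 0.0232, "dz": 0.0006, "ax": -0.0, "ay": 0.0, "az": 4.44}
{"dx": -0.035, "dy": 0.026, "dz": 0.0006, "ax": -0.0, "ay": 0.0, "az": 4.44}
```

The call was refused, probably because every field is required in each row. I'll send full rows.

step_arm:
  rows:
    - {"gripper":0.06,"dx":-0.029,"dy":-0.032,"dz":0,"ax":0,"ay":0,"az":4.5}
    - {"gripper":0.06,"dx":-0.032,"dy":-0.03,"dz":0,"ax":0,"ay":0,"az":4.5}
    - {"gripper":0.06,"dx":-0.034,"dy":-0.027,"dz":0,"ax":0,"ay":0,"az":4.5}
    - {"gripper":0.06,"dx":-0.036,"dy":-0.025,"dz":0,"ax":0,"ay":0,"az":4.5}
    - {"gripper":0.06,"dx":-0.038,"dy":-0.022,"dz":0,"ax":0,"ay":0,"az":4.5}
    - {"gripper":0.06,"dx":-0.039,"dy":-0.019,"dz":0,"ax":0,"ay":0,"az":4.5}
    - {"gripper":0.06,"dx":-0.041,"dy":-0.016,"dz":0,"ax":0,"ay":0,"az":4.5}
    - {"gripper":0.06,"dx":-0.042,"dy":-0.013,"dz":0,"ax":0,"ay":0,"az":4.5}
    - {"gripper":0.06,"dx":-0.043,"dy":-0.009,"dz":0,"ax":0,"ay":0,"az":4.5}
    - {"gripper":0.06,"dx":-0.043,"dy":-0.006,"dz":0,"ax":0,"ay":0,"az":4.5}

```text
clock: 1.1
eef_pos: [0.344, 0.1513, 0.2977]
tcp_rot: [0.509, 0.861, -0.003, -0.0]
wrist_force: [1.2, 0.2, -0.0]
width: 0.655
```

```bash
python3 - <<'E'
from h import *
p=m2w(.071,.044);st()
plan([p[0],p[1],.29],-13.9)
E
```

```text
t 1.1 p [0.344  0.1513 0.2977] x [-0.482  0.876 -0.003] y [ 0.876  0.482 -0.006] z [-0.004 -0.005 -1.   ] w 0.0602 F [ 1.2  0.2 -0. ] q [ 0.09 -0.4   2.11 -0.    1.43 -0.41]
10
{"dx": -0.0424, "dy": -0.0002, "dz": 0.0009, "ax": -0.03, "ay": 0.03, "az": 4.27}
{"dx": -0.0423, "dy": 0.0029, "dz": 0.0009, "ax": -0.03, "ay": 0.03, "az": 4.27}
{"dx": -0.042, "dy": 0.0061, "dz": 0.0008, "ax": -0.03, "ay": 0.03, "az": 4.27}
{"dx": -0.0414, "dy": 0.0092, "dz": 0.0008, "ax": -0.03, "ay": 0.03, "az": 4.27}
{"dx": -0.0406, "dy": 0.0122, "dz": 0.0008, "ax": -0.03, "ay": 0.03, "az": 4.27}
{"dx": -0.0396, "dy": 0.0152, "dz": 0.0008, "ax": -0.03, "ay": 0.03, "az": 4.27}
{"dx": -0.0383, "dy": 0.0181, "dz": 0.0008, "ax": -0.03, "ay": 0.03, "az": 4.27}
{"dx": -0.0369, "dy": 0.0209, "dz": 0.0008, "ax": -0.03, "ay": 0.03, "az": 4.27}
{"dx": -0.0352, "dy": 0.0236, "dz": 0.0008, "ax": -0.03, "ay": 0.03, "az": 4.27}
{"dx": -0.0334, "dy": 0.0262, "dz": 0.0008, "ax": -0.03, "ay": 0.03, "az": 4.27}
```

Tracking is good.

step_arm:
  rows:
    - {"gripper":0.06,"dx":-0.042,"dy":0,"dz":0,"ax":0,"ay":0,"az":4.3}
    - {"gripper":0.06,"dx":-0.042,"dy":0.003,"dz":0,"ax":0,"ay":0,"az":4.3}
    - {"gripper":0.06,"dx":-0.042,"dy":0.006,"dz":0,"ax":0,"ay":0,"az":4.3}
    - {"gripper":0.06,"dx":-0.041,"dy":0.009,"dz":0,"ax":0,"ay":0,"az":4.3}
    - {"gripper":0.06,"dx":-0.041,"dy":0.012,"dz":0,"ax":0,"ay":0,"az":4.3}
    - {"gripper":0.06,"dx":-0.04,"dy":0.015,"dz":0,"ax":0,"ay":0,"az":4.3}
    - {"gripper":0.06,"dx":-0.038,"dy":0.018,"dz":0,"ax":0,"ay":0,"az":4.3}
    - {"gripper":0.06,"dx":-0.037,"dy":0.021,"dz":0,"ax":0,"ay":0,"az":4.3}
    - {"gripper":0.06,"dx":-0.035,"dy":0.024,"dz":0,"ax":0,"ay":0,"az":4.3}
    - {"gripper":0.06,"dx":-0.033,"dy":0.026,"dz":0,"ax":0,"ay":0,"az":4.3}

```text
clock: 2.1
eef_pos: [0.5413, -0.242, 0.2948]
tcp_rot: [0.8, 0.599, -0.003, -0.001]
wrist_force: [0.1, -0.1, -0.3]
width: 0.652
```

```bash
python3 - <<'E'
from h import *
p=m2w(.071,.044);st()
plan([p[0],p[1],.25],-13.9,1)
E
```

```text
t 2.1 p [ 0.5413 -0.242   0.2948] x [ 0.282  0.96  -0.003] y [ 0.96  -0.282 -0.006] z [-0.006 -0.002 -1.   ] w 0.0599 F [ 0.1 -0.1 -0.3] q [-0.62  0.21  1.55 -0.01  1.38 -0.34]
1
{"dx": 0.0214, "dy": -0.0009, "dz": 0.0447, "ax": -0.33, "ay": 0.18, "az": -2.45}
```

step_arm:
  rows:
    - {"gripper":0.06,"dx":0.021,"dy":0,"dz":0,"ax":-0.3,"ay":0.2,"az":-2.5}
    - {"gripper":0.06,"dx":0,"dy":0,"dz":0.02,"ax":0,"ay":0,"az":0}
    - {"gripper":0.06,"dx":0,"dy":0,"dz":0.024,"ax":0,"ay":0,"az":0}

```text
clock: 2.4
eef_pos: [0.5498, -0.2285, 0.2499]
tcp_rot: [0.789, 0.614, 0.0, 0.002]
wrist_force: [-0.6, 0.0, -0.4]
width: 0.653
```

```bash
python3 - <<'E'
from h import *
p=m2w(.071,.044);st()
plan([p[0]+.001,p[1],.229],-13.9,1)
d=env.get_image("top");cv2.imwrite("pics/p1.png",cv2.resize(d["img"][120:250,250:420],None,fx=4,fy=4,interpolation=2))
E
```

```text
t 2.4 p [ 0.5498 -0.2285  0.2499] x [ 0.246  0.969 -0.002] y [ 0.969 -0.246  0.003] z [ 0.003 -0.002 -1.   ] w 0.06 F [-0.6  0.  -0.4] q [-0.6   0.25  1.6  -0.    1.29 -0.35]
1
{"dx": 0.0064, "dy": -0.0044, "dz": 0.0209, "ax": 0.18, "ay": 0.1, "az": -0.36}
```

View pics/p1.png

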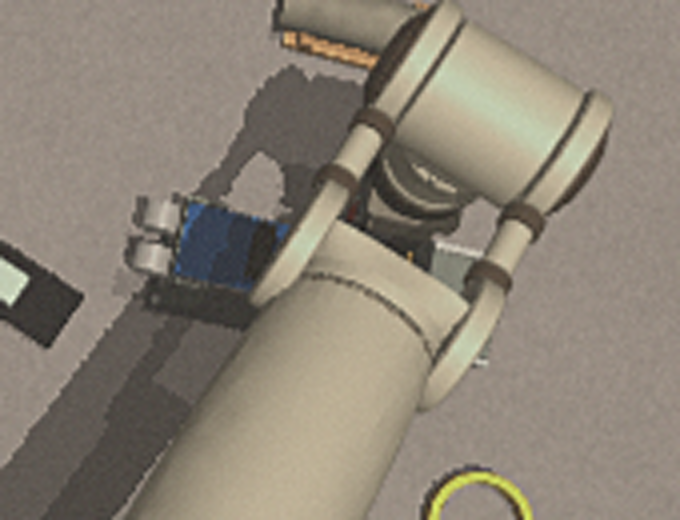

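The arm hides the post in the top view, but the bench and shutter are undisturbed. I'll go down and grip the post.

step_arm:
  rows:
    - {"gripper":0.06,"dx":0.007,"dy":-0.004,"dz":0.004,"ax":0,"ay":0,"az":0}
    - {"gripper":0.06,"dx":0,"dy":0,"dz":0.017,"ax":0,"ay":0,"az":0}
    - {"gripper":0.06,"dx":0,"dy":0,"dz":0,"ax":0,"ay":0,"az":0}

```text
clock: 2.75
eef_pos: [0.5466, -0.2186, 0.2266]
tcp_rot: [0.789, 0.614, -0.0, -0.0]
wrist_force: [0.5, -0.5, 0.4]
width: 0.651
```

```bash
python3 - <<'E'
from h import *
p=m2w(.071,.044);st()
plan([p[0]+.001,p[1],.229],-13.9,1)
d=env.get_image("scene");cv2.imwrite("pics/p2.png",cv2.resize(d["img"][90:220,150:320],None,fx=4,fy=4,interpolation=2))
E
```

```text
t 2.75 p [ 0.5466 -0.2186  0.2266] x [0.246 0.969 0.   ] y [ 0.969 -0.246 -0.   ] z [-0.  0. -1.] w 0.0598 F [ 0.5 -0.5  0.4] q [-0.59  0.26  1.63  0.    1.25 -0.34]
1
{"dx": -0.0025, "dy": 0.0012, "dz": -0.0024, "ax": -0.03, "ay": -0.02, "az": -0.35}
```

View pics/p2.png

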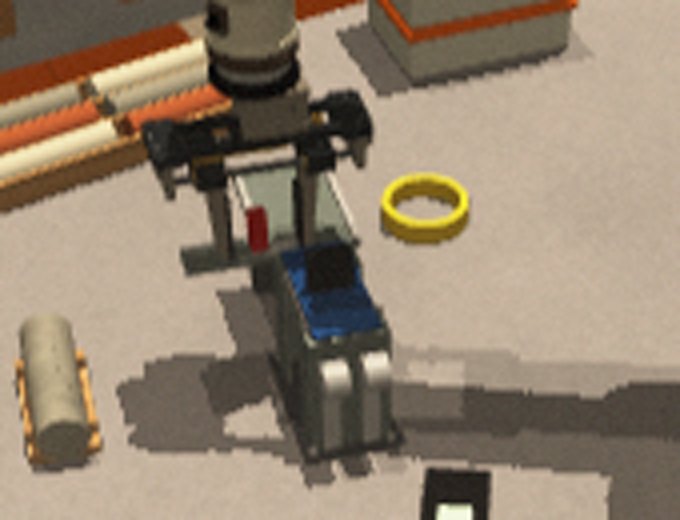

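The crop shows the red post at about (257,228), between the two fingers at (217,220) and (305,205). Closing now.

step_arm:
  rows:
    - {"gripper":0.0,"dx":-0.002,"dy":0,"dz":0,"ax":0,"ay":0,"az":-0.3}
    - {"gripper":0.0,"dx":0,"dy":0,"dz":0,"ax":0,"ay":0,"az":0}
    - {"gripper":0.0,"dx":0,"dy":0,"dz":0,"ax":0,"ay":0,"az":0}
    - {"gripper":0.0,"dx":0,"dy":0,"dz":0,"ax":0,"ay":0,"az":0}

```text
clock: 3.2
eef_pos: [0.5457, -0.2195, 0.2276]
tcp_rot: [0.787, 0.617, 0.0, -0.0]
wrist_force: [0.7, 0.5, -0.0]
width: 0.33
```

```bash
python3 - <<'E'
from h import *
s=st();print(w2m(s["eef_pos"]))
E
```

```text
t 3.2 p [ 0.5457 -0.2195  0.2276] x [0.24  0.971 0.   ] y [ 0.971 -0.24  -0.   ] z [-0.     0.001 -1.   ] w 0.0303 F [ 0.7  0.5 -0. ] q [-0.59  0.26  1.63  0.    1.25 -0.35]
[0.06935453 0.04315572]
```

step_arm:
  rows:
    - {"gripper":0.0,"dx":0,"dy":0,"dz":0,"ax":0,"ay":0,"az":0}
    - {"gripper":0.0,"dx":0,"dy":0,"dz":0,"ax":0,"ay":0,"az":0}
    - {"gripper":0.0,"dx":0,"dy":0,"dz":0,"ax":0,"ay":0,"az":0}

```text
clock: 3.5
eef_pos: [0.5473, -0.2198, 0.2277]
tcp_rot: [0.788, 0.616, 0.002, 0.002]
wrist_force: [-0.6, -0.2, 0.9]
width: 0.171
```

step_arm:
  rows:
    - {"gripper":0.0,"dx":0,"dy":0.01,"dz":0,"ax":0,"ay":0,"az":0}
    - {"gripper":0.0,"dx":0,"dy":0.012,"dz":0,"ax":0,"ay":0,"az":0}
    - {"gripper":0.0,"dx":0,"dy":0.012,"dz":0,"ax":0,"ay":0,"az":0}
    - {"gripper":0.0,"dx":0,"dy":0.008,"dz":0,"ax":0,"ay":0,"az":0}
    - {"gripper":0.0,"dx":0,"dy":0.003,"dz":0,"ax":0,"ay":0,"az":0}

```text
clock: 4.0
eef_pos: [0.5909, -0.2309, 0.2272]
tcp_rot: [0.788, 0.616, -0.001, -0.002]
wrist_force: [-9.1, 2.4, 8.2]
width: 0.174
```

```bash
python3 - <<'E'
from h import *
s=st();print(w2m(s["eef_pos"]))
E
```

```text
t 4.0 p [ 0.5909 -0.2309  0.2272] x [0.241 0.97  0.001] y [ 0.97  -0.241 -0.006] z [-0.005  0.002 -1.   ] w 0.016 F [-9.1  2.4  8.2] q [-0.56  0.37  1.49 -0.    1.28 -0.32]
[0.06957834 0.08976269]
```

step_arm:
  rows:
    - {"gripper":0.07,"dx":0,"dy":-0.001,"dz":0,"ax":0,"ay":0,"az":0}
    - {"gripper":0.07,"dx":0,"dy":0,"dz":0,"ax":0,"ay":0,"az":0}
    - {"gripper":0.07,"dx":0,"dy":0,"dz":-0.03,"ax":0,"ay":0,"az":0}
    - {"gripper":0.07,"dx":0,"dy":0,"dz":-0.03,"ax":0,"ay":0,"az":0}
    - {"gripper":0.07,"dx":0.023,"dy":-0.03,"dz":0,"ax":0,"ay":0,"az":0}
    - {"gripper":0.07,"dx":0.023,"dy":-0.03,"dz":0,"ax":0,"ay":0,"az":0}
    - {"gripper":0.07,"dx":0.023,"dy":-0.029,"dz":0,"ax":0,"ay":0,"az":0}
    - {"gripper":0.07,"dx":0,"dy":0,"dz":0,"ax":0,"ay":0,"az":0}

```text
clock: 4.8
eef_pos: [0.5187, -0.1401, 0.2878]
tcp_rot: [0.788, 0.615, 0.0, -0.002]
wrist_force: [0.9, 0.2, -0.5]
width: 0.764
```

```bash
python3 - <<'E'
from h import *
s=st();print(w2m(s["eef_pos"]))
p=m2w(0,0);plan([*p,.228],-13.9,1)
E
```

```text
t 4.8 p [ 0.5187 -0.1401  0.2878] x [0.243 0.97  0.002] y [ 0.97  -0.242 -0.003] z [-0.002  0.003 -1.   ] w 0.0702 F [ 0.9  0.2 -0.5] q [-0.49  0.07  1.72  0.    1.35 -0.25]
[-0.00121811 -0.00216707]
1
{"dx": -0.0014, "dy": 0.0023, "dz": 0.0598, "ax": -0.15, "ay": -0.14, "az": -0.13}
```

step_arm:
  rows:
    - {"gripper":0.07,"dx":-0.001,"dy":0.002,"dz":0.03,"ax":0,"ay":0,"az":0}
    - {"gripper":0.07,"dx":0,"dy":0,"dz":0.028,"ax":0,"ay":0,"az":0}
    - {"gripper":0.0,"dx":0,"dy":0,"dz":0,"ax":0,"ay":0,"az":0}
    - {"gripper":0.0,"dx":0,"dy":0,"dz":0,"ax":0,"ay":0,"az":0}
    - {"gripper":0.0,"dx":0,"dy":0,"dz":0,"ax":0,"ay":0,"az":0}
    - {"gripper":0.0,"dx":0,"dy":0,"dz":0,"ax":0,"ay":0,"az":0}
    - {"gripper":0.0,"dx":0,"dy":0,"dz":0,"ax":0,"ay":0,"az":0}

```text
clock: 5.5
eef_pos: [0.5216, -0.1428, 0.2329]
tcp_rot: [0.788, 0.616, 0.001, 0.001]
wrist_force: [1.0, 0.3, -8.0]
width: 0.432
```

```bash
python3 - <<'E'
from h import *
s=st();print(w2m(s["eef_pos"]))
p=m2w(0.125,0);plan([*p,.228],-13.9)
E
```

```text
t 5.5 p [ 0.5216 -0.1428  0.2329] x [0.242 0.97  0.   ] y [ 0.97  -0.242  0.003] z [ 0.003 -0.    -1.   ] w 0.0397 F [ 1.   0.3 -8. ] q [-0.49  0.13  1.77  0.    1.24 -0.25]
[0.00069993 0.00134   ]
3
{"dx": -0.0414, "dy": -0.0004, "dz": 0.0016, "ax": 0.06, "ay": -0.01, "az": -0.04}
{"dx": -0.0414, "dy": -0.0004, "dz": 0.0016, "ax": 0.06, "ay": -0.01, "az": -0.04}
{"dx": -0.0414, "dy": -0.0004, "dz": 0.0016, "ax": 0.06, "ay": -0.01, "az": -0.04}
```

step_arm:
  rows:
    - {"gripper":0.0,"dx":-0.01,"dy":0,"dz":0,"ax":0,"ay":0,"az":0}
    - {"gripper":0.0,"dx":-0.018,"dy":0,"dz":0,"ax":0,"ay":0,"az":0}
    - {"gripper":0.0,"dx":-0.02,"dy":0,"dz":0,"ax":0,"ay":0,"az":0}
    - {"gripper":0.0,"dx":-0.02,"dy":0,"dz":0,"ax":0,"ay":0,"az":0}
    - {"gripper":0.0,"dx":-0.02,"dy":0,"dz":0,"ax":0,"ay":0,"az":0}
    - {"gripper":0.0,"dx":-0.018,"dy":0,"dz":0,"ax":0,"ay":0,"az":0}
    - {"gripper":0.0,"dx":-0.01,"dy":0,"dz":0,"ax":0,"ay":0,"az":0}

```text
clock: 6.2
eef_pos: [0.4924, -0.2583, 0.2329]
tcp_rot: [0.788, 0.616, 0.004, -0.001]
wrist_force: [1.1, 2.4, -3.6]
width: 0.432
```

```bash
python3 - <<'E'
from h import *
s=st();print(w2m(s["eef_pos"]))
p=m2w(0.126,0.001);plan([*p,.23],-13.9)
E
```

```text
t 6.2 p [ 0.4924 -0.2583  0.2329] x [0.241 0.971 0.007] y [ 0.971 -0.241  0.003] z [ 0.004  0.006 -1.   ] w 0.0397 F [ 1.1  2.4 -3.6] q [-0.7   0.17  1.72  0.01  1.25 -0.46]
[0.11980706 0.00069281]
1
{"dx": -0.0062, "dy": 0.0003, "dz": 0.0029, "ax": 0.16, "ay": -0.41, "az": -0.03}
```

step_arm:
  rows:
    - {"gripper":0.0,"dx":-0.005,"dy":0,"dz":0,"ax":0,"ay":0,"az":0}
    - {"gripper":0.0,"dx":-0.004,"dy":0,"dz":0,"ax":0,"ay":0,"az":0}
    - {"gripper":0.0,"dx":-0.001,"dy":0,"dz":0,"ax":0,"ay":0,"az":0}

```text
clock: 6.5
eef_pos: [0.4908, -0.2647, 0.2329]
tcp_rot: [0.788, 0.616, 0.009, -0.005]
wrist_force: [-0.8, 0.5, -3.6]
width: 0.433
```

```bash
python3 - <<'E'
from h import *
s=st();print(w2m(s["eef_pos"]))
E
```

```text
t 6.5 p [ 0.4908 -0.2647  0.2329] x [0.242 0.97  0.02 ] y [ 0.97  -0.242  0.002] z [ 0.007  0.019 -1.   ] w 0.0398 F [-0.8  0.5 -3.6] q [-0.72  0.18  1.72  0.02  1.25 -0.48]
[0.12646529 0.00068064]
```

step_arm:
  rows:
    - {"gripper":0.0919,"dx":0,"dy":0,"dz":0,"ax":0,"ay":0,"az":0}
    - {"gripper":0.0919,"dx":0,"dy":0,"dz":0,"ax":0,"ay":0,"az":0}
    - {"gripper":0.0919,"dx":0,"dy":0,"dz":-0.03,"ax":0,"ay":0,"az":0}
    - {"gripper":0.0919,"dx":0,"dy":0,"dz":-0.035,"ax":0,"ay":0,"az":0}

```text
clock: 6.9
eef_pos: [0.4896, -0.2656, 0.2967]
tcp_rot: [0.788, 0.616, 0.007, -0.007]
wrist_force: [1.4, -0.3, 1.1]
width: 0.757
```

```bash
python3 - <<'E'
from h import *
s=st();print(w2m(s["eef_pos"]))
plan([.437,.200,.25],8.4)
E
```

```text
t 6.9 p [ 0.4896 -0.2656  0.2967] x [0.241 0.97  0.02 ] y [ 0.971 -0.241 -0.002] z [ 0.003  0.02  -1.   ] w 0.0696 F [ 1.4 -0.3  1.1] q [-0.72  0.12  1.65  0.02  1.38 -0.48]
[ 0.12756558 -0.00030186]
11
{"dx": 0.0398, "dy": -0.0148, "dz": 0.0051, "ax": 0.01, "ay": -0.1, "az": -2.03}
{"dx": 0.0403, "dy": -0.0134, "dz": 0.005, "ax": 0.01, "ay": -0.1, "az": -2.03}
{"dx": 0.0408, "dy": -0.012, "dz": 0.0049, "ax": 0.01, "ay": -0.1, "az": -2.03}
{"dx": 0.0412, "dy": -0.0105, "dz": 0.0049, "ax": 0.01, "ay": -0.1, "az": -2.03}
{"dx": 0.0416, "dy": -0.009, "dz": 0.0048, "ax": 0.01, "ay": -0.1, "az": -2.03}
{"dx": 0.0419, "dy": -0.0076, "dz": 0.0047, "ax": 0.01, "ay": -0.1, "az": -2.03}
{"dx": 0.0421, "dy": -0.0061, "dz": 0.0046, "ax": 0.01, "ay": -0.1, "az": -2.03}
{"dx": 0.0423, "dy": -0.0046, "dz": 0.0046, "ax": 0.01, "ay": -0.1, "az": -2.03}
{"dx": 0.0425, "dy": -0.0031, "dz": 0.0045, "ax": 0.01, "ay": -0.1, "az": -2.03}
{"dx": 0.0425, "dy": -0.0016, "dz": 0.0044, "ax": 0.01, "ay": -0.1, "az": -2.03}
{"dx": 0.0426, "dy": -0.0001, "dz": 0.0043, "ax": 0.01, "ay": -0.1, "az": -2.03}
```

step_arm:
  rows:
    - {"gripper":0.0919,"dx":0.04,"dy":-0.015,"dz":0,"ax":0,"ay":0,"az":-2.2}
    - {"gripper":0.0919,"dx":0.041,"dy":-0.013,"dz":0,"ax":0,"ay":0,"az":-2.2}
    - {"gripper":0.0919,"dx":0.041,"dy":-0.012,"dz":0,"ax":0,"ay":-0.3,"az":-2.2}
    - {"gripper":0.0919,"dx":0.041,"dy":-0.01,"dz":0,"ax":0,"ay":-0.3,"az":-2.2}
    - {"gripper":0.0919,"dx":0.042,"dy":-0.009,"dz":0,"ax":0,"ay":-0.3,"az":-2.2}
    - {"gripper":0.0919,"dx":0.042,"dy":-0.008,"dz":0,"ax":0,"ay":-0.2,"az":-2.2}
    - {"gripper":0.0919,"dx":0.042,"dy":-0.006,"dz":0,"ax":0,"ay":0,"az":-2.2}
    - {"gripper":0.0919,"dx":0.042,"dy":-0.005,"dz":0,"ax":0,"ay":0,"az":-2.2}
    - {"gripper":0.0919,"dx":0.043,"dy":-0.003,"dz":0,"ax":0,"ay":0,"az":-2.2}

```text
clock: 7.8
eef_pos: [0.4457, 0.1188, 0.3103]
tcp_rot: [0.669, 0.743, 0.004, 0.02]
wrist_force: [1.0, 0.6, -0.1]
width: 1.001
```

```bash
cat >> h.py <<'E'
def look():
    for n in("top","scene"):
        d=env.get_image(n)
        for o in boxes(d,(.012,.17)):
            if .25<o[0][0]<.8 and -.3<o[0][1]<.5:print(n,o[0].round(4),np.round(o[1],0),round(o[2],1),o[3].round(4),o[4],"mag",w2m(o[0]).round(4))
    return d
E
python3 - <<'E'
from h import *
s=st()
look()
plan([.437,.200,.15],8.4)
d=env.get_image("scene");cv2.imwrite("pics/s1.png",cv2.resize(d["img"][60:330,130:420],None,fx=2.5,fy=2.5,interpolation=2))
E
```

```text
t 7.8 p [0.4457 0.1188 0.3103] x [-0.105  0.994 -0.025] y [0.994 0.106 0.032] z [ 0.034 -0.021 -0.999] w 0.092 F [ 1.   0.6 -0.1] q [ 0.01 -0.17  1.91 -0.02  1.37 -0.09]
top [0.5851 0.3468] [ 53. 109.] 98.8 0.0237 310 mag [-0.4898 -0.0547]
top [0.5856 0.2394] [28. 64.] 85.1 0.0241 99 mag [-0.3856 -0.0284]
top [0.4406 0.3495] [ 54. 110.] 81.0 0.0237 317 mag [-0.4577 -0.1956]
top [0.4211 0.2168] [28. 57.] 91.4 0.024 104 mag [-0.3242 -0.1826]
scene [0.4354 0.2002] [ 59. 109.] 97.9 0.026 334 mag [-0.3115 -0.1648]
scene [0.5709 0.2162] [ 57. 113.] 86.0 0.0258 387 mag [-0.3596 -0.0371]
scene [0.4394 0.3477] [ 57. 112.] 81.9 0.0258 410 mag [-0.4557 -0.1964]
scene [0.5836 0.3446] [ 58. 114.] 99.1 0.0254 455 mag [-0.4874 -0.0556]
4
{"dx": 0.0207, "dy": -0.001, "dz": 0.0395, "ax": 0.43, "ay": 0.34, "az": -0.5}
{"dx": 0.0205, "dy": -0.0005, "dz": 0.0397, "ax": 0.43, "ay": 0.34, "az": -0.5}
{"dx": 0.0202, "dy": -0.0, "dz": 0.0398, "ax": 0.43, "ay": 0.34, "az": -0.5}
{"dx": 0.02, "dy": 0.0004, "dz": 0.0399, "ax": 0.43, "ay": 0.34, "az": -0.5}
```

View pics/s1.png

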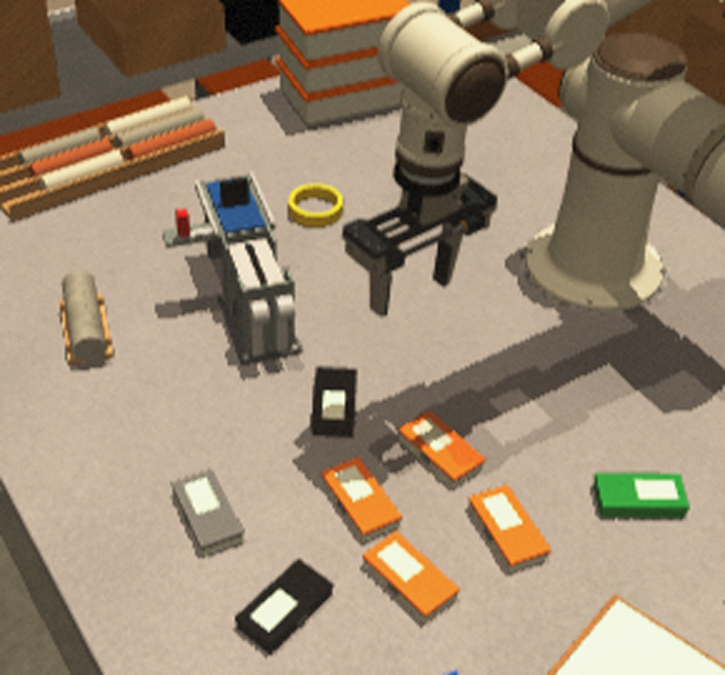

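The shutter at (236,195) is open and the bolt post at (182,222) is back. The mouth at (255,265) is clear and no box has moved. Next is box A.

step_arm:
  rows:
    - {"gripper":0.0919,"dx":0.021,"dy":-0.001,"dz":0.04,"ax":0.5,"ay":0.4,"az":-0.5}
    - {"gripper":0.0919,"dx":0.021,"dy":0,"dz":0.04,"ax":0.5,"ay":0.4,"az":-0.5}
    - {"gripper":0.0919,"dx":0.02,"dy":0,"dz":0.04,"ax":0.5,"ay":0.4,"az":-0.5}
    - {"gripper":0.0919,"dx":0.02,"dy":0,"dz":0.04,"ax":0.5,"ay":0.4,"az":-0.5}
    - {"gripper":0.0919,"dx":0,"dy":0,"dz":0,"ax":0,"ay":0,"az":0}

```text
clock: 8.45
eef_pos: [0.4453, 0.1944, 0.149]
tcp_rot: [0.657, 0.754, 0.003, 0.004]
wrist_force: [-1.2, -0.3, -0.4]
width: 1.001
```

```bash
python3 - <<'E'
from h import *
s=st()
plan([.4363,.2005,.091],8.2)
E
```

```text
t 8.45 p [0.4453 0.1944 0.149 ] x [-0.137  0.991 -0.003] y [0.991 0.137 0.009] z [ 0.01  -0.001 -1.   ] w 0.092 F [-1.2 -0.3 -0.4] q [ 0.16  0.11  1.98 -0.    1.04  0.03]
2
{"dx": 0.0037, "dy": -0.0043, "dz": 0.0289, "ax": 0.27, "ay": 0.07, "az": -0.18}
{"dx": 0.0037, "dy": -0.0041, "dz": 0.029, "ax": 0.27, "ay": 0.07, "az": -0.18}
```

step_arm:
  rows:
    - {"gripper":0.0919,"dx":0.007,"dy":-0.008,"dz":0,"ax":0.5,"ay":0.1,"az":-0.4}
    - {"gripper":0.0919,"dx":0,"dy":0,"dz":0.03,"ax":0,"ay":0,"az":0}
    - {"gripper":0.0919,"dx":0,"dy":0,"dz":0.02,"ax":0,"ay":0,"az":0}
    - {"gripper":0.0919,"dx":0,"dy":0,"dz":0,"ax":0,"ay":0,"az":0}

```text
clock: 8.85
eef_pos: [0.4428, 0.1972, 0.1061]
tcp_rot: [0.656, 0.755, 0.004, 0.005]
wrist_force: [-0.1, 0.6, 0.6]
width: 0.999
```

```bash
python3 - <<'E'
from h import *
s=st()
plan([.4363,.2005,.091],8.2)
E
```

```text
t 8.85 p [0.4428 0.1972 0.1061] x [-0.139  0.99  -0.002] y [0.99  0.139 0.014] z [ 0.014 -0.    -1.   ] w 0.0918 F [-0.1  0.6  0.6] q [ 0.17  0.18  2.   -0.    0.94  0.03]
1
{"dx": 0.0042, "dy": -0.0062, "dz": 0.015, "ax": 0.8, "ay": 0.14, "az": -0.2}
```

step_arm:
  rows:
    - {"gripper":0.0919,"dx":0.005,"dy":-0.006,"dz":0.008,"ax":0.8,"ay":0.1,"az":-0.2}
    - {"gripper":0.0919,"dx":0,"dy":0,"dz":0.007,"ax":0,"ay":0,"az":0}
    - {"gripper":0.0919,"dx":0,"dy":0,"dz":0,"ax":0,"ay":0,"az":0}

```text
clock: 9.15
eef_pos: [0.4396, 0.201, 0.0958]
tcp_rot: [0.655, 0.755, 0.003, 0.003]
wrist_force: [0.5, -0.7, -0.3]
width: 0.995
```

```bash
python3 - <<'E'
from h import *
s=st()
plan([.4363,.2005,.091],8.2)
E
```

```text
t 9.15 p [0.4396 0.201  0.0958] x [-0.141  0.99  -0.001] y [0.99  0.141 0.008] z [ 0.008  0.001 -1.   ] w 0.0914 F [ 0.5 -0.7 -0.3] q [ 0.18  0.2   2.01 -0.    0.93  0.04]
1
{"dx": -0.0, "dy": -0.0034, "dz": 0.0048, "ax": 0.48, "ay": 0.03, "az": -0.09}
```

step_arm:
  rows:
    - {"gripper":0.0919,"dx":0,"dy":-0.003,"dz":0.005,"ax":0.4,"ay":0,"az":0}
    - {"gripper":0.02,"dx":0,"dy":0,"dz":0,"ax":0,"ay":0,"az":0}
    - {"gripper":0.02,"dx":0,"dy":0,"dz":0,"ax":0,"ay":0,"az":0}
    - {"gripper":0.02,"dx":0,"dy":0,"dz":0,"ax":0,"ay":0,"az":0}
    - {"gripper":0.02,"dx":0,"dy":0,"dz":0,"ax":0,"ay":0,"az":0}
    - {"gripper":0.02,"dx":0,"dy":0,"dz":0,"ax":0,"ay":0,"az":0}
    - {"gripper":0.02,"dx":0,"dy":0,"dz":0,"ax":0,"ay":0,"az":0}

```text
clock: 9.85
eef_pos: [0.4376, 0.2008, 0.0922]
tcp_rot: [0.655, 0.755, 0.001, 0.001]
wrist_force: [1.2, -0.1, 0.3]
width: 0.61
```

```bash
python3 - <<'E'
from h import *
s=st()
E
```

```text
t 9.85 p [0.4376 0.2008 0.0922] x [-0.141  0.99  -0.001] y [0.99  0.141 0.004] z [ 0.004 -0.    -1.   ] w 0.056 F [ 1.2 -0.1  0.3] q [ 0.18  0.21  2.01 -0.    0.92  0.04]
```

step_arm:
  rows:
    - {"gripper":0.02,"dx":0,"dy":0,"dz":-0.03,"ax":0,"ay":0,"az":0}
    - {"gripper":0.02,"dx":0,"dy":0,"dz":-0.045,"ax":0,"ay":0,"az":0}
    - {"gripper":0.02,"dx":0,"dy":0,"dz":-0.05,"ax":0,"ay":0,"az":0}
    - {"gripper":0.02,"dx":0,"dy":0,"dz":-0.05,"ax":0,"ay":0,"az":0}

```text
clock: 10.25
eef_pos: [0.431, 0.1996, 0.2626]
tcp_rot: [0.655, 0.755, -0.008, -0.006]
wrist_force: [0.9, -0.1, -1.3]
width: 0.609
```

```bash
python3 - <<'E'
from h import *
s=st()
p=m2w(0,.0012)
plan([*p,.26],-13.9)
E
```

```text
t 10.25 p [0.431  0.1996 0.2626] x [-0.141  0.99  -0.001] y [ 0.99   0.141 -0.02 ] z [-0.019 -0.004 -1.   ] w 0.056 F [ 0.9 -0.1 -1.3] q [ 0.18 -0.06  1.9  -0.    1.32  0.04]
8
{"dx": -0.0439, "dy": 0.0052, "dz": 0.0003, "ax": -0.14, "ay": 0.04, "az": 2.75}
{"dx": -0.0436, "dy": 0.0073, "dz": 0.0003, "ax": -0.14, "ay": 0.04, "az": 2.75}
{"dx": -0.0432, "dy": 0.0094, "dz": 0.0003, "ax": -0.14, "ay": 0.04, "az": 2.75}
{"dx": -0.0427, "dy": 0.0114, "dz": 0.0003, "ax": -0.14, "ay": 0.04, "az": 2.75}
{"dx": -0.0421, "dy": 0.0135, "dz": 0.0003, "ax": -0.14, "ay": 0.04, "az": 2.75}
{"dx": -0.0414, "dy": 0.0155, "dz": 0.0003, "ax": -0.14, "ay": 0.04, "az": 2.75}
{"dx": -0.0406, "dy": 0.0174, "dz": 0.0003, "ax": -0.14, "ay": 0.04, "az": 2.75}
{"dx": -0.0397, "dy": 0.0194, "dz": 0.0003, "ax": -0.14, "ay": 0.04, "az": 2.75}
```

step_arm:
  rows:
    - {"gripper":0.02,"dx":-0.03,"dy":0.004,"dz":0,"ax":-0.1,"ay":0,"az":2.5}
    - {"gripper":0.02,"dx":-0.044,"dy":0.007,"dz":0,"ax":-0.1,"ay":0,"az":2.8}
    - {"gripper":0.02,"dx":-0.043,"dy":0.009,"dz":0,"ax":-0.1,"ay":0,"az":2.8}
    - {"gripper":0.02,"dx":-0.043,"dy":0.011,"dz":0,"ax":-0.1,"ay":0,"az":2.8}
    - {"gripper":0.02,"dx":-0.042,"dy":0.013,"dz":0,"ax":-0.1,"ay":0,"az":2.8}
    - {"gripper":0.02,"dx":-0.041,"dy":0.015,"dz":0,"ax":-0.1,"ay":0,"az":2.8}
    - {"gripper":0.02,"dx":-0.041,"dy":0.017,"dz":0,"ax":-0.1,"ay":0,"az":2.8}
    - {"gripper":0.02,"dx":-0.03,"dy":0.015,"dz":0,"ax":0,"ay":0,"az":2.5}
    - {"gripper":0.02,"dx":0,"dy":0,"dz":0,"ax":0,"ay":0,"az":0}

```text
clock: 11.15
eef_pos: [0.5177, -0.1293, 0.2704]
tcp_rot: [0.79, 0.613, 0.003, 0.003]
wrist_force: [-0.3, -0.1, -1.4]
width: 0.607
```

```bash
python3 - <<'E'
from h import *
s=st();print(w2m(s["eef_pos"]))
look()
p=m2w(0,.0012)
plan([*p,.24],-13.9)
d=env.get_image("scene");cv2.imwrite("pics/s2.png",cv2.resize(d["img"][90:220,150:320],None,fx=4,fy=4,interpolation=2))
E
```

```text
t 11.15 p [ 0.5177 -0.1293  0.2704] x [0.248 0.969 0.001] y [ 0.969 -0.248  0.009] z [ 0.009 -0.001 -1.   ] w 0.0558 F [-0.3 -0.1 -1.4] q [-0.47  0.07  1.76  0.    1.3  -0.22]
[-0.01148506 -0.0057339 ]
top [0.5851 0.3466] [ 54. 107.] 98.7 0.0238 313 mag [-0.4897 -0.0546]
top [0.572  0.2177] [ 53. 108.] 87.1 0.0238 304 mag [-0.3613 -0.0364]
top [0.4406 0.349 ] [ 54. 109.] 81.0 0.0239 318 mag [-0.4572 -0.1955]
scene [0.5704 0.2172] [ 58. 111.] 86.8 0.0257 378 mag [-0.3604 -0.0378]
scene [0.4393 0.3477] [ 59. 111.] 81.8 0.0257 406 mag [-0.4557 -0.1965]
scene [0.5841 0.3463] [ 58. 111.] 99.4 0.0255 449 mag [-0.4891 -0.0555]
1
{"dx": -0.0146, "dy": 0.0082, "dz": 0.0301, "ax": 0.42, "ay": -0.16, "az": -0.21}
```

View pics/s2.png

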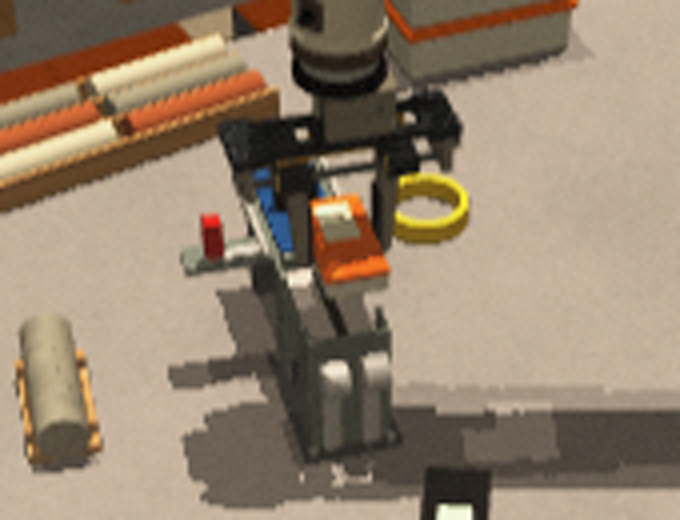

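```bash
cat >> h.py <<'E'
def held(z0=.12):
    s=env.sense();z=s["eef_pos"][2]
    for n in("scene","top"):
        d=env.get_image(n)
        W,m=hsvmask(d,5,22,150,90,z0,.3)
        P=W[m];q=np.array([(p[:2]-C)@MX for p in P]);r=np.array([(p[:2]-C)@MY for p in P])
        k=(abs(q)<.09)&(abs(r)<.06)
        if k.sum()<15: print(n,"few",k.sum());continue
        P=P[k];zt=np.median(P[:,2]);kk=abs(P[:,2]-zt)<.008;P=P[kk];q=q[k][kk];r=r[k][kk]
        pr=np.percentile
        print(n,kk.sum(),"z",zt.round(4),"x",pr(q,1).round(4),pr(q,99).round(4),"mid",(pr(q,[1,99]).mean()).round(4),"y",pr(r,[1,99]).round(4),pr(r,[1,99]).mean().round(4),"rect",np.round(cv2.minAreaRect(np.c_[q,r].astype(np.float32)*1000)[0],1),round(cv2.minAreaRect(np.c_[q,r].astype(np.float32)*1000)[2],1))
    print("tcp mag",w2m(s["eef_pos"]).round(4),z.round(4))
E
python3 - <<'E'
from h import *
held()
E
```

```text
scene 230 z 0.204 x -0.0712 0.0391 mid -0.0161 y [-0.0361  0.019 ] -0.0086 rect [-15.5  -9.3] 88.1
top 39 z 0.2016 x -0.0527 0.0378 mid -0.0074 y [-0.0361  0.0023] -0.0169 rect [ -7.4 -16.6] 87.9
tcp mag [-0.0155 -0.0075] 0.2702
```

step_arm:
  rows:
    - {"gripper":0.02,"dx":-0.015,"dy":0.008,"dz":0.01,"ax":0.3,"ay":0,"az":0}
    - {"gripper":0.02,"dx":0,"dy":0,"dz":0.01,"ax":0,"ay":0,"az":0}
    - {"gripper":0.02,"dx":0,"dy":0,"dz":0,"ax":0,"ay":0,"az":0}

```text
clock: 11.7
eef_pos: [0.5212, -0.1368, 0.25]
tcp_rot: [0.786, 0.618, 0.002, 0.0]
wrist_force: [-1.0, -0.1, -1.4]
width: 0.607
```

```bash
python3 - <<'E'
from h import *
held();st()
p=m2w(0,.0012)
plan([*p,.24],-13.9)
E
```

```text
scene 229 z 0.1842 x -0.0601 0.0494 mid -0.0053 y [-0.0298  0.0252] -0.0023 rect [-4.8 -2. ] 89.7
top 26 z 0.1814 x -0.0383 0.0493 mid 0.0055 y [-0.0279  0.0137] -0.0071 rect [ 5.5 -6.1] 89.0
tcp mag [-0.005  -0.0005] 0.25
t 11.8 p [ 0.5219 -0.1373  0.2515] x [0.235 0.972 0.003] y [ 0.972 -0.235  0.005] z [ 0.006  0.001 -1.   ] w 0.0559 F [-0.1  0.7 -2. ] q [-0.48  0.11  1.76  0.    1.27 -0.25]
1
{"dx": -0.0047, "dy": 0.0009, "dz": 0.0115, "ax": 0.3, "ay": -0.15, "az": 0.29}
```

step_arm:
  rows:
    - {"gripper":0.02,"dx":-0.005,"dy":0.001,"dz":0.006,"ax":0.2,"ay":-0.1,"az":0.3}
    - {"gripper":0.02,"dx":0,"dy":0,"dz":0.012,"ax":0,"ay":0,"az":0}
    - {"gripper":0.02,"dx":0,"dy":0,"dz":0.004,"ax":0,"ay":0,"az":0}

```text
clock: 12.1
eef_pos: [0.5223, -0.1419, 0.2296]
tcp_rot: [0.787, 0.617, 0.001, 0.002]
wrist_force: [-0.1, 0.0, -1.8]
width: 0.608
```

```bash
python3 - <<'E'
from h import *
held();st()
p=m2w(0,.0012)
plan([*p,.21],-13.9)
E
```

```text
scene 227 z 0.1633 x -0.0553 0.0545 mid -0.0004 y [-0.0288  0.0273] -0.0007 rect [-0.1 -0.8] 88.1
top 23 z 0.1609 x -0.0324 0.0541 mid 0.0109 y [-0.0275  0.0152] -0.0061 rect [10.8 -5.7] 83.0
tcp mag [-0.0004  0.0018] 0.2296
t 12.2 p [ 0.5224 -0.142   0.23  ] x [0.239 0.971 0.   ] y [ 0.971 -0.239  0.005] z [ 0.004 -0.001 -1.   ] w 0.056 F [ 0.7 -0.5 -1.6] q [-0.49  0.14  1.77  0.    1.23 -0.25]
1
{"dx": -0.0003, "dy": -0.0008, "dz": 0.02, "ax": 0.26, "ay": -0.01, "az": 0.06}
```

step_arm:
  rows:
    - {"gripper":0.02,"dx":0,"dy":-0.001,"dz":0.008,"ax":0,"ay":0,"az":0}
    - {"gripper":0.02,"dx":0,"dy":0,"dz":0.008,"ax":0,"ay":0,"az":0}
    - {"gripper":0.02,"dx":0,"dy":0,"dz":0.008,"ax":0,"ay":0,"az":0}

```text
clock: 12.5
eef_pos: [0.5224, -0.1422, 0.2059]
tcp_rot: [0.787, 0.617, 0.002, 0.003]
wrist_force: [-0.7, 0.4, 4.5]
width: 0.61
```

```bash
python3 - <<'E'
from h import *
held(.1);st()
p=m2w(0,.0012)
plan([*p,.192],-13.9)
E
```

```text
scene 234 z 0.1412 x -0.0545 0.0578 mid 0.0016 y [-0.0277  0.0279] 0.0001 rect [ 1.2 -0.9] 87.0
top 28 z 0.138 x -0.0334 0.054 mid 0.0103 y [-0.0265  0.017 ] -0.0047 rect [10.5 -4.4] 87.4
tcp mag [-0.0001  0.0019] 0.2059
t 12.6 p [ 0.5219 -0.1419  0.2052] x [ 0.239  0.971 -0.   ] y [ 0.971 -0.239  0.006] z [ 0.006 -0.001 -1.   ] w 0.0559 F [ 0.1 -0.1 -1.9] q [-0.49  0.16  1.79  0.    1.18 -0.25]
1
{"dx": -0.0002, "dy": -0.0002, "dz": 0.0132, "ax": 0.33, "ay": 0.0, "az": 0.05}
```

step_arm:
  rows:
    - {"gripper":0.02,"dx":0,"dy":0,"dz":0.008,"ax":0,"ay":0,"az":0}
    - {"gripper":0.02,"dx":0,"dy":0,"dz":0.007,"ax":0,"ay":0,"az":0}
    - {"gripper":0.02,"dx":0,"dy":0,"dz":0.001,"ax":0,"ay":0,"az":0}

```text
clock: 12.9
eef_pos: [0.5225, -0.1422, 0.1907]
tcp_rot: [0.787, 0.617, 0.002, 0.003]
wrist_force: [-0.6, 0.6, 2.9]
width: 0.609
```

```bash
python3 - <<'E'
from h import *
held(.1);st()
E
```

```text
scene 208 z 0.1274 x -0.0577 0.0623 mid 0.0023 y [-0.027   0.0278] 0.0004 rect [4.4 1.4] 89.3
top 32 z 0.124 x -0.0344 0.0542 mid 0.0099 y [-0.0262  0.0158] -0.0052 rect [10.2 -5.9] 86.8
tcp mag [-0.0001  0.0021] 0.1907
t 13.0 p [ 0.5225 -0.1423  0.1907] x [ 0.239  0.971 -0.001] y [ 0.971 -0.239  0.007] z [ 0.006 -0.002 -1.   ] w 0.0558 F [-1.5 -0.8 -0.5] q [-0.49  0.18  1.8   0.    1.15 -0.25]
```

Box top is at 0.124, 6 mm below the rim. Releasing and raising.

step_arm:
  rows:
    - {"gripper":0.0919,"dx":0,"dy":0,"dz":0,"ax":0,"ay":0,"az":0}
    - {"gripper":0.0919,"dx":0,"dy":0,"dz":0,"ax":0,"ay":0,"az":0}
    - {"gripper":0.0919,"dx":0,"dy":0,"dz":0,"ax":0,"ay":0,"az":0}
    - {"gripper":0.0919,"dx":0,"dy":0,"dz":-0.03,"ax":0,"ay":0,"az":0}
    - {"gripper":0.0919,"dx":0,"dy":0,"dz":-0.05,"ax":0,"ay":0,"az":0}
    - {"gripper":0.0919,"dx":0,"dy":0,"dz":-0.02,"ax":0,"ay":0,"az":0}

```text
clock: 13.6
eef_pos: [0.5204, -0.1413, 0.2898]
tcp_rot: [0.787, 0.617, 0.001, -0.0]
wrist_force: [-0.3, 0.0, 0.8]
width: 0.999
```

```bash
python3 - <<'E'
from h import *
held(.1);st();look()
plan([.5712,.2172,.26],-3)
E
```

```text
scene 239 z 0.1271 x -0.0553 0.0617 mid 0.0032 y [-0.0281  0.0282] 0.0001 rect [5.1 0.5] 88.6
top 46 z 0.1246 x -0.0309 0.0534 mid 0.0112 y [-0.0218  0.0275] 0.0028 rect [12.5 -3.7] 82.3
tcp mag [-0.0004 -0.0002] 0.2898
t 13.7 p [ 0.5206 -0.1414  0.2889] x [0.239 0.971 0.001] y [ 0.971 -0.239  0.001] z [ 0.001  0.001 -1.   ] w 0.0918 F [ 0.6 -0.5 -0.2] q [-0.49  0.08  1.71  0.    1.35 -0.25]
top [0.5857 0.3458] [ 54. 109.] 99.6 0.0239 309 mag [-0.489  -0.0539]
top [0.5717 0.2179] [ 54. 109.] 85.9 0.0241 300 mag [-0.3614 -0.0367]
top [0.4406 0.3487] [ 54. 108.] 80.9 0.0238 318 mag [-0.4569 -0.1954]
scene [ 0.5195 -0.1447] [ 60. 130.] 72.3 0.1273 236 mag [ 0.003  -0.0003]
scene [0.5714 0.2165] [ 58. 111.] 88.1 0.0256 378 mag [-0.36   -0.0367]
scene [0.4391 0.3472] [ 57. 110.] 81.6 0.0257 404 mag [-0.4551 -0.1965]
scene [0.5826 0.3452] [ 60. 110.] 99.9 0.0254 455 mag [-0.4876 -0.0567]
9
{"dx": 0.04, "dy": -0.0039, "dz": 0.0029, "ax": -0.04, "ay": -0.02, "az": -1.21}
{"dx": 0.0401, "dy": -0.003, "dz": 0.0028, "ax": -0.04, "ay": -0.02, "az": -1.21}
{"dx": 0.0401, "dy": -0.0022, "dz": 0.0028, "ax": -0.04, "ay": -0.02, "az": -1.21}
{"dx": 0.0401, "dy": -0.0013, "dz": 0.0028, "ax": -0.04, "ay": -0.02, "az": -1.21}
{"dx": 0.0402, "dy": -0.0005, "dz": 0.0028, "ax": -0.04, "ay": -0.02, "az": -1.21}
{"dx": 0.0402, "dy": 0.0004, "dz": 0.0028, "ax": -0.04, "ay": -0.02, "az": -1.21}
{"dx": 0.0402, "dy": 0.0012, "dz": 0.0028, "ax": -0.04, "ay": -0.02, "az": -1.21}
{"dx": 0.0401, "dy": 0.002, "dz": 0.0027, "ax": -0.04, "ay": -0.02, "az": -1.21}
{"dx": 0.0401, "dy": 0.0029, "dz": 0.0027, "ax": -0.04, "ay": -0.02, "az": -1.21}
```

step_arm:
  rows:
    - {"gripper":0.0919,"dx":0.04,"dy":-0.004,"dz":0,"ax":0,"ay":0,"az":-1.2}
    - {"gripper":0.0919,"dx":0.042,"dy":-0.003,"dz":0,"ax":0,"ay":0,"az":-1.2}
    - {"gripper":0.0919,"dx":0.042,"dy":-0.002,"dz":0,"ax":0,"ay":0,"az":-1.2}
    - {"gripper":0.0919,"dx":0.042,"dy":-0.001,"dz":0.01,"ax":0,"ay":0,"az":-1.2}
    - {"gripper":0.0919,"dx":0.042,"dy":0,"dz":0.02,"ax":0,"ay":0,"az":-1.2}
    - {"gripper":0.0919,"dx":0.042,"dy":0,"dz":0.02,"ax":0,"ay":0,"az":-1.2}
    - {"gripper":0.0919,"dx":0.042,"dy":0.001,"dz":0.02,"ax":0,"ay":0,"az":-1.2}
    - {"gripper":0.0919,"dx":0.042,"dy":0.002,"dz":0.02,"ax":0,"ay":0,"az":-1.2}
    - {"gripper":0.0919,"dx":0.035,"dy":0.003,"dz":0.01,"ax":0,"ay":0,"az":-1.2}
    - {"gripper":0.0919,"dx":0,"dy":0,"dz":0,"ax":0,"ay":0,"az":0}

```text
clock: 14.8
eef_pos: [0.5617, 0.2377, 0.1564]
tcp_rot: [0.725, 0.688, -0.013, -0.015]
wrist_force: [-0.3, -0.8, 0.0]
width: 0.999
```

```bash
python3 - <<'E'
from h import *
env.get_image("top");s=st()
plan([.5715,.2172,.13],-3,2)
E
```

```text
t 14.85 p [0.5614 0.2359 0.1565] x [0.053 0.999 0.001] y [ 0.998 -0.053 -0.041] z [-0.041  0.003 -0.999] w 0.0917 F [-0.7  0.1  0. ] q [0.2  0.41 1.59 0.01 1.18 0.24]
2
{"dx": -0.0091, "dy": 0.0061, "dz": 0.013, "ax": -1.18, "ay": -0.02, "az": -0.02}
{"dx": -0.0091, "dy": 0.0058, "dz": 0.0131, "ax": -1.18, "ay": -0.02, "az": -0.02}
```

step_arm:
  rows:
    - {"gripper":0.0919,"dx":-0.01,"dy":0.006,"dz":0.01,"ax":-1.2,"ay":0,"az":0}
    - {"gripper":0.0919,"dx":-0.009,"dy":0.006,"dz":0.016,"ax":-1.2,"ay":0,"az":0}
    - {"gripper":0.0919,"dx":0,"dy":0,"dz":0.01,"ax":0,"ay":0,"az":0}
    - {"gripper":0.0919,"dx":0,"dy":0,"dz":0,"ax":0,"ay":0,"az":0}

```text
clock: 15.25
eef_pos: [0.5694, 0.2121, 0.1152]
tcp_rot: [0.727, 0.687, -0.002, -0.001]
wrist_force: [-0.0, 0.2, -0.3]
width: 0.996
```

```bash
python3 - <<'E'
from h import *
env.get_image("top");s=st()
plan([.5715,.2172,.092],-3,2)
E
```

```text
t 15.3 p [0.5699 0.2122 0.116 ] x [ 0.055  0.998 -0.002] y [ 0.998 -0.055 -0.003] z [-0.004 -0.002 -1.   ] w 0.092 F [-0.1 -0.4  0.8] q [ 0.16  0.45  1.63 -0.    1.06  0.21]
2
{"dx": 0.0026, "dy": 0.0007, "dz": 0.012, "ax": -0.1, "ay": 0.06, "az": -0.09}
{"dx": 0.0026, "dy": 0.0007, "dz": 0.012, "ax": -0.1, "ay": 0.06, "az": -0.09}
```

step_arm:
  rows:
    - {"gripper":0.0919,"dx":0.005,"dy":0.001,"dz":0.01,"ax":0,"ay":0,"az":0}
    - {"gripper":0.0919,"dx":0,"dy":0,"dz":0.012,"ax":0,"ay":0,"az":0}
    - {"gripper":0.0919,"dx":0,"dy":0,"dz":0.002,"ax":0,"ay":0,"az":0}
    - {"gripper":0.0919,"dx":0,"dy":0,"dz":0,"ax":0,"ay":0,"az":0}

```text
clock: 15.7
eef_pos: [0.572, 0.2177, 0.0916]
tcp_rot: [0.727, 0.687, -0.001, -0.0]
wrist_force: [-0.4, -0.0, -0.5]
width: 0.998
```

```bash
python3 - <<'E'
from h import *
env.get_image("top");s=st()
plan([.5715,.2172,.091],-3,1)
E
```

```text
t 15.75 p [0.5719 0.2177 0.0917] x [ 0.056  0.998 -0.001] y [ 0.998 -0.056 -0.002] z [-0.002 -0.001 -1.   ] w 0.092 F [-0.5  0.5  0.1] q [ 0.17  0.49  1.63 -0.    1.02  0.22]
1
{"dx": -0.0005, "dy": -0.0004, "dz": 0.0007, "ax": -0.09, "ay": 0.08, "az": -0.2}
```

step_arm:
  rows:
    - {"gripper":0.02,"dx":0,"dy":0,"dz":0,"ax":0,"ay":0,"az":0}
    - {"gripper":0.02,"dx":0,"dy":0,"dz":0,"ax":0,"ay":0,"az":0}
    - {"gripper":0.02,"dx":0,"dy":0,"dz":0,"ax":0,"ay":0,"az":0}
    - {"gripper":0.02,"dx":0,"dy":0,"dz":0,"ax":0,"ay":0,"az":0}
    - {"gripper":0.02,"dx":0,"dy":0,"dz":0,"ax":0,"ay":0,"az":0}
    - {"gripper":0.02,"dx":0,"dy":0,"dz":0,"ax":0,"ay":0,"az":0}
    - {"gripper":0.02,"dx":0,"dy":0,"dz":-0.03,"ax":0,"ay":0,"az":0}
    - {"gripper":0.02,"dx":0,"dy":0,"dz":-0.045,"ax":0,"ay":0,"az":0}
    - {"gripper":0.02,"dx":0,"dy":0,"dz":-0.05,"ax":0,"ay":0,"az":0}
    - {"gripper":0.02,"dx":0,"dy":0,"dz":-0.045,"ax":0,"ay":0,"az":0}

```text
clock: 16.75
eef_pos: [0.567, 0.217, 0.2567]
tcp_rot: [0.727, 0.687, -0.01, -0.006]
wrist_force: [0.7, 0.3, -2.4]
width: 0.605
```

```bash
python3 - <<'E'
from h import *
env.get_image("top");s=st()
p=m2w(-.005,.0015)
plan([*p,.26],-13.9)
E
```

```text
t 16.8 p [0.5705 0.2177 0.266 ] x [ 0.056  0.998 -0.003] y [ 0.998 -0.056 -0.009] z [-0.009 -0.003 -1.   ] w 0.0558 F [4.1 2.3 3.8] q [ 0.17  0.28  1.53 -0.    1.34  0.22]
8
{"dx": -0.0446, "dy": -0.0034, "dz": 0.0009, "ax": -0.06, "ay": 0.03, "az": 1.34}
{"dx": -0.0447, "dy": -0.0024, "dz": 0.0009, "ax": -0.06, "ay": 0.03, "az": 1.34}
{"dx": -0.0448, "dy": -0.0013, "dz": 0.0009, "ax": -0.06, "ay": 0.03, "az": 1.34}
{"dx": -0.0448, "dy": -0.0003, "dz": 0.0008, "ax": -0.06, "ay": 0.03, "az": 1.34}
{"dx": -0.0448, "dy": 0.0007, "dz": 0.0008, "ax": -0.06, "ay": 0.03, "az": 1.34}
{"dx": -0.0447, "dy": 0.0018, "dz": 0.0008, "ax": -0.06, "ay": 0.03, "az": 1.34}
{"dx": -0.0447, "dy": 0.0028, "dz": 0.0008, "ax": -0.06, "ay": 0.03, "az": 1.34}
{"dx": -0.0446, "dy": 0.0039, "dz": 0.0008, "ax": -0.06, "ay": 0.03, "az": 1.34}
```

step_arm:
  rows:
    - {"gripper":0.02,"dx":-0.035,"dy":-0.003,"dz":0,"ax":0,"ay":0,"az":1.3}
    - {"gripper":0.02,"dx":-0.043,"dy":-0.002,"dz":0,"ax":0,"ay":0,"az":1.3}
    - {"gripper":0.02,"dx":-0.043,"dy":-0.001,"dz":0,"ax":0,"ay":0,"az":1.3}
    - {"gripper":0.02,"dx":-0.043,"dy":0,"dz":0,"ax":0,"ay":0,"az":1.3}
    - {"gripper":0.02,"dx":-0.043,"dy":0.001,"dz":0,"ax":0,"ay":0,"az":1.3}
    - {"gripper":0.02,"dx":-0.043,"dy":0.002,"dz":0,"ax":0,"ay":0,"az":1.3}
    - {"gripper":0.02,"dx":-0.043,"dy":0.003,"dz":0,"ax":0,"ay":0,"az":1.3}
    - {"gripper":0.02,"dx":-0.04,"dy":0.004,"dz":0,"ax":0,"ay":0,"az":1.3}
    - {"gripper":0.02,"dx":-0.015,"dy":0.001,"dz":0,"ax":0,"ay":0,"az":0.4}
    - {"gripper":0.02,"dx":0,"dy":0,"dz":0,"ax":0,"ay":0,"az":0}

```text
clock: 17.8
eef_pos: [0.5238, -0.1392, 0.2669]
tcp_rot: [0.789, 0.614, -0.001, -0.001]
wrist_force: [-0.4, 0.6, -1.3]
width: 0.604
```

```bash
python3 - <<'E'
from h import *
held(.15);st();
p=m2w(0,.0012)
plan([*p,.24],-13.9)
E
```

```text
scene 232 z 0.2003 x -0.0587 0.0543 mid -0.0022 y [-0.0264  0.0274] 0.0005 rect [-0.8 -0.4] 87.9
top 34 z 0.1976 x -0.0402 0.0501 mid 0.005 y [-0.026   0.0168] -0.0046 rect [ 5.3 -3.2] 87.4
tcp mag [-0.0033  0.0026] 0.2669
t 17.9 p [ 0.5242 -0.1371  0.267 ] x [ 0.244  0.97  -0.   ] y [ 0.97  -0.244 -0.003] z [-0.003  0.    -1.   ] w 0.0558 F [ 0.2  0.5 -2. ] q [-0.48  0.1   1.73 -0.    1.31 -0.23]
1
{"dx": -0.0054, "dy": -0.0011, "dz": 0.027, "ax": -0.18, "ay": 0.01, "az": -0.2}
```

step_arm:
  rows:
    - {"gripper":0.02,"dx":-0.005,"dy":-0.001,"dz":0.01,"ax":-0.2,"ay":0,"az":-0.3}
    - {"gripper":0.02,"dx":0,"dy":0,"dz":0.015,"ax":0,"ay":0,"az":0}
    - {"gripper":0.02,"dx":0,"dy":0,"dz":0.01,"ax":0,"ay":0,"az":0}
    - {"gripper":0.02,"dx":0,"dy":0,"dz":0,"ax":0,"ay":0,"az":0}

```text
clock: 18.3
eef_pos: [0.522, -0.1375, 0.2287]
tcp_rot: [0.785, 0.62, 0.0, -0.0]
wrist_force: [-0.5, -0.4, -2.5]
width: 0.606
```

```bash
python3 - <<'E'
from h import *
held(.14);st();
p=m2w(0,.0012)
plan([*p,.21],-13.9)
E
```

```text
scene 228 z 0.1616 x -0.0606 0.0501 mid -0.0052 y [-0.0292  0.025 ] -0.0021 rect [-3. -3.] 88.6
top 26 z 0.1591 x -0.0358 0.0498 mid 0.007 y [-0.0266  0.0098] -0.0084 rect [ 7.1 -8.7] 0.7
tcp mag [-0.0045  0.0004] 0.2287
t 18.4 p [ 0.5227 -0.1381  0.2303] x [0.232 0.973 0.   ] y [ 0.973 -0.232  0.002] z [ 0.002 -0.    -1.   ] w 0.056 F [ 1.  -0.7 -2.8] q [-0.48  0.14  1.77  0.    1.23 -0.25]
1
{"dx": -0.0041, "dy": -0.0001, "dz": 0.0203, "ax": 0.12, "ay": -0.02, "az": 0.51}
```

step_arm:
  rows:
    - {"gripper":0.02,"dx":-0.005,"dy":0.001,"dz":0,"ax":0,"ay":0,"az":0.5}
    - {"gripper":0.02,"dx":0,"dy":0,"dz":0.002,"ax":0,"ay":0,"az":0}

```text
clock: 18.6
eef_pos: [0.5234, -0.1435, 0.2297]
tcp_rot: [0.787, 0.617, 0.001, 0.002]
wrist_force: [1.4, 0.1, -1.6]
width: 0.607
```

```bash
python3 - <<'E'
from h import *
held(.14);st();
E
```

```text
scene 224 z 0.1628 x -0.0531 0.0561 mid 0.0015 y [-0.0259  0.0281] 0.0011 rect [3.4 1.2] 89.2
top 23 z 0.1604 x -0.0296 0.0549 mid 0.0126 y [-0.0243  0.0157] -0.0043 rect [13.6 -5.8] 82.7
tcp mag [0.001  0.0032] 0.2297
t 18.7 p [ 0.523  -0.1431  0.2291] x [0.24  0.971 0.   ] y [ 0.971 -0.24   0.004] z [ 0.004 -0.001 -1.   ] w 0.0556 F [-0.3  0.4 -2.6] q [-0.49  0.14  1.77  0.    1.23 -0.25]
```

step_arm:
  rows:
    - {"gripper":0.02,"dx":0,"dy":-0.001,"dz":0.008,"ax":0,"ay":0,"az":0}
    - {"gripper":0.02,"dx":0,"dy":0,"dz":0.008,"ax":0,"ay":0,"az":0}
    - {"gripper":0.02,"dx":0,"dy":0,"dz":0.008,"ax":0,"ay":0,"az":0}
    - {"gripper":0.02,"dx":0,"dy":0,"dz":0.008,"ax":0,"ay":0,"az":0}
    - {"gripper":0.02,"dx":0,"dy":0,"dz":0.007,"ax":0,"ay":0,"az":0}
    - {"gripper":0.02,"dx":0,"dy":0,"dz":0,"ax":0,"ay":0,"az":0}

```text
clock: 19.3
eef_pos: [0.5228, -0.1433, 0.1903]
tcp_rot: [0.787, 0.617, 0.001, 0.002]
wrist_force: [-0.1, -0.8, -3.0]
width: 0.606
```

```bash
python3 - <<'E'
from h import *
held(.1);st();
E
```

```text
scene 197 z 0.1241 x -0.0538 0.0601 mid 0.0032 y [-0.0263  0.028 ] 0.0008 rect [ 3.8 -1.7] 84.1
top 30 z 0.1196 x -0.0342 0.0547 mid 0.0103 y [-0.0242  0.0185] -0.0028 rect [10. -4.] 88.2
tcp mag [0.0009 0.0026] 0.1903
t 19.4 p [ 0.5228 -0.1432  0.1907] x [ 0.239  0.971 -0.001] y [ 0.971 -0.239  0.005] z [ 0.005 -0.002 -1.   ] w 0.0559 F [-0.1 -0.5 -1.4] q [-0.49  0.19  1.8   0.    1.15 -0.25]
```

step_arm:
  rows:
    - {"gripper":0.0919,"dx":0,"dy":0,"dz":0,"ax":0,"ay":0,"az":0}
    - {"gripper":0.0919,"dx":0,"dy":0,"dz":0,"ax":0,"ay":0,"az":0}
    - {"gripper":0.0919,"dx":0,"dy":0,"dz":0,"ax":0,"ay":0,"az":0}
    - {"gripper":0.0919,"dx":0,"dy":0,"dz":-0.03,"ax":0,"ay":0,"az":0}
    - {"gripper":0.0919,"dx":0,"dy":0,"dz":-0.05,"ax":0,"ay":0,"az":0}
    - {"gripper":0.0919,"dx":0,"dy":0,"dz":-0.02,"ax":0,"ay":0,"az":0}

```text
clock: 20.0
eef_pos: [0.5207, -0.1423, 0.2902]
tcp_rot: [0.787, 0.617, -0.0, -0.001]
wrist_force: [0.3, -0.4, -0.2]
width: 0.999
```

```bash
python3 - <<'E'
from h import *
held(.1);st();look()
plan([.44,.348,.26],-9)
E
```

```text
scene 224 z 0.1238 x -0.0474 0.0643 mid 0.0085 y [-0.027   0.0282] 0.0006 rect [6.4 2.1] 89.1
top 49 z 0.1205 x -0.034 0.0547 mid 0.0104 y [-0.0241  0.0282] 0.0021 rect [8.1 5.8] 6.2
tcp mag [0.0005 0.0004] 0.2902
t 20.1 p [ 0.521  -0.1425  0.2893] x [0.24  0.971 0.001] y [ 0.971 -0.24  -0.001] z [-0.001  0.001 -1.   ] w 0.0918 F [ 1.7 -0.5  0.6] q [-0.49  0.08  1.71  0.    1.35 -0.25]
top [0.5848 0.3467] [ 55. 108.] 98.9 0.0238 310 mag [-0.4896 -0.0549]
top [0.4406 0.3489] [ 54. 109.] 81.3 0.0236 309 mag [-0.4571 -0.1954]
scene [ 0.5218 -0.1468] [ 62. 124.] 73.0 0.1233 225 mag [0.0046 0.0025]
scene [0.4396 0.3474] [ 59. 110.] 79.5 0.0258 405 mag [-0.4554 -0.1961]
scene [0.5838 0.3456] [ 58. 110.] 100.3 0.0257 447 mag [-0.4884 -0.0556]
12
{"dx": 0.038, "dy": -0.0162, "dz": 0.0023, "ax": -0.04, "ay": -0.02, "az": -0.41}
{"dx": 0.0381, "dy": -0.0159, "dz": 0.0023, "ax": -0.04, "ay": -0.02, "az": -0.41}
{"dx": 0.0382, "dy": -0.0156, "dz": 0.0023, "ax": -0.04, "ay": -0.02, "az": -0.41}
{"dx": 0.0384, "dy": -0.0154, "dz": 0.0022, "ax": -0.04, "ay": -0.02, "az": -0.41}
{"dx": 0.0385, "dy": -0.0151, "dz": 0.0022, "ax": -0.04, "ay": -0.02, "az": -0.41}
{"dx": 0.0386, "dy": -0.0148, "dz": 0.0022, "ax": -0.04, "ay": -0.02, "az": -0.41}
{"dx": 0.0387, "dy": -0.0145, "dz": 0.0022, "ax": -0.04, "ay": -0.02, "az": -0.41}
{"dx": 0.0388, "dy": -0.0143, "dz": 0.0022, "ax": -0.04, "ay": -0.02, "az": -0.41}
{"dx": 0.0389, "dy": -0.014, "dz": 0.0021, "ax": -0.04, "ay": -0.02, "az": -0.41}
{"dx": 0.039, "dy": -0.0137, "dz": 0.0021, "ax": -0.04, "ay": -0.02, "az": -0.41}
{"dx": 0.0391, "dy": -0.0135, "dz": 0.0021, "ax": -0.04, "ay": -0.02, "az": -0.41}
{"dx": 0.0392, "dy": -0.0132, "dz": 0.0021, "ax": -0.04, "ay": -0.02, "az": -0.41}
```

step_arm:
  rows:
    - {"gripper":0.0919,"dx":0.038,"dy":-0.016,"dz":0,"ax":0,"ay":0,"az":-0.4}
    - {"gripper":0.0919,"dx":0.045,"dy":-0.018,"dz":0,"ax":0,"ay":0,"az":-0.4}
    - {"gripper":0.0919,"dx":0.045,"dy":-0.018,"dz":0,"ax":0,"ay":0,"az":-0.4}
    - {"gripper":0.0919,"dx":0.045,"dy":-0.018,"dz":0,"ax":0,"ay":0,"az":-0.4}
    - {"gripper":0.0919,"dx":0.045,"dy":-0.018,"dz":0,"ax":0,"ay":0,"az":-0.5}
    - {"gripper":0.0919,"dx":0.045,"dy":-0.018,"dz":0,"ax":0,"ay":0,"az":-0.5}
    - {"gripper":0.0919,"dx":0.045,"dy":-0.017,"dz":0.01,"ax":0,"ay":0,"az":-0.5}
    - {"gripper":0.0919,"dx":0.045,"dy":-0.016,"dz":0.015,"ax":0,"ay":0,"az":-0.5}
    - {"gripper":0.0919,"dx":0.045,"dy":-0.016,"dz":0.015,"ax":0,"ay":0,"az":-0.5}
    - {"gripper":0.0919,"dx":0.042,"dy":-0.014,"dz":0.015,"ax":0,"ay":0,"az":-0.5}

```text
clock: 21.2
eef_pos: [0.4346, 0.329, 0.2131]
tcp_rot: [0.765, 0.644, -0.012, -0.014]
wrist_force: [0.8, -0.2, -0.8]
width: 0.999
```

```bash
python3 - <<'E'
from h import *
env.get_image("top");env.get_image("top");s=st()
plan([.44,.348,.15],-9.3,4)
E
```

```text
t 21.3 p [0.4321 0.3306 0.2105] x [ 0.165  0.986 -0.003] y [ 0.985 -0.165 -0.042] z [-0.042  0.004 -0.999] w 0.0921 F [-0.4 -0.9 -0.4] q [0.42 0.19 1.75 0.02 1.24 0.58]
4
{"dx": 0.0047, "dy": 0.0019, "dz": 0.0151, "ax": -0.6, "ay": 0.05, "az": -0.04}
{"dx": 0.0047, "dy": 0.0017, "dz": 0.0151, "ax": -0.6, "ay": 0.05, "az": -0.04}
{"dx": 0.0046, "dy": 0.0015, "dz": 0.0151, "ax": -0.6, "ay": 0.05, "az": -0.04}
{"dx": 0.0046, "dy": 0.0014, "dz": 0.0151, "ax": -0.6, "ay": 0.05, "az": -0.04}
```

step_arm:
  rows:
    - {"gripper":0.0919,"dx":0.01,"dy":0.003,"dz":0.02,"ax":-1.2,"ay":0,"az":0}
    - {"gripper":0.0919,"dx":0.008,"dy":0.003,"dz":0.03,"ax":-1.2,"ay":0,"az":0}
    - {"gripper":0.0919,"dx":0,"dy":0,"dz":0.03,"ax":0,"ay":0,"az":0}
    - {"gripper":0.0919,"dx":0,"dy":0,"dz":0.005,"ax":0,"ay":0,"az":0}
    - {"gripper":0.0919,"dx":0,"dy":0,"dz":0,"ax":0,"ay":0,"az":0}

```text
clock: 21.8
eef_pos: [0.4358, 0.3448, 0.1153]
tcp_rot: [0.762, 0.647, -0.007, 0.001]
wrist_force: [0.3, -0.5, 1.0]
width: 0.996
```

```bash
python3 - <<'E'
from h import *
look();s=st()
plan([.44,.348,.092],-9.3,2)
E
```

```text
top [0.5855 0.3465] [ 54. 108.] 98.3 0.0237 305 mag [-0.4896 -0.0542]
top [ 0.5226 -0.1429] [ 56. 109.] 76.0 0.1204 247 mag [0.0005 0.0023]
scene [ 0.5224 -0.1445] [ 65. 122.] 69.0 0.124 228 mag [0.0022 0.0025]
scene [0.4396 0.3502] [ 58. 106.] 82.2 0.0261 341 mag [-0.4582 -0.1967]
scene [0.5839 0.3447] [ 59. 112.] 99.2 0.0255 457 mag [-0.4875 -0.0553]
t 21.9 p [0.4364 0.3452 0.1167] x [ 0.163  0.987 -0.01 ] y [ 0.987 -0.163 -0.006] z [-0.007 -0.009 -1.   ] w 0.0925 F [-0.6  0.3 -0.4] q [ 0.45  0.34  1.78 -0.01  1.03  0.62]
2
{"dx": 0.0018, "dy": 0.0016, "dz": 0.0123, "ax": -0.17, "ay": 0.3, "az": -0.03}
{"dx": 0.0017, "dy": 0.0016, "dz": 0.0123, "ax": -0.17, "ay": 0.3, "az": -0.03}
```

step_arm:
  rows:
    - {"gripper":0.0919,"dx":0.004,"dy":0.003,"dz":0.01,"ax":-0.3,"ay":0.5,"az":0}
    - {"gripper":0.0919,"dx":0,"dy":0,"dz":0.013,"ax":0,"ay":0,"az":0}
    - {"gripper":0.0919,"dx":0,"dy":0,"dz":0.002,"ax":0,"ay":0,"az":0}
    - {"gripper":0.0919,"dx":0,"dy":0,"dz":0,"ax":0,"ay":0,"az":0}

```text
clock: 22.3
eef_pos: [0.443, 0.3494, 0.0935]
tcp_rot: [0.763, 0.647, 0.003, 0.001]
wrist_force: [0.4, -0.2, -0.1]
width: 0.996
```

```bash
python3 - <<'E'
from h import *
env.get_image("top");s=st()
plan([.44,.348,.091],-9.3,1)
E
```

```text
t 22.35 p [0.4429 0.3493 0.0935] x [0.164 0.987 0.003] y [ 0.986 -0.164  0.006] z [ 0.006  0.002 -1.   ] w 0.0917 F [ 0.  -0.3 -0.4] q [ 0.45  0.38  1.78 -0.    0.98  0.62]
1
{"dx": -0.0018, "dy": -0.0027, "dz": 0.0025, "ax": 0.32, "ay": -0.18, "az": -0.12}
```

step_arm:
  rows:
    - {"gripper":0.0919,"dx":-0.001,"dy":-0.002,"dz":0.002,"ax":0,"ay":0,"az":0}
    - {"gripper":0.02,"dx":0,"dy":0,"dz":0,"ax":0,"ay":0,"az":0}
    - {"gripper":0.02,"dx":0,"dy":0,"dz":0,"ax":0,"ay":0,"az":0}
    - {"gripper":0.02,"dx":0,"dy":0,"dz":0,"ax":0,"ay":0,"az":0}
    - {"gripper":0.02,"dx":0,"dy":0,"dz":0,"ax":0,"ay":0,"az":0}
    - {"gripper":0.02,"dx":0,"dy":0,"dz":0,"ax":0,"ay":0,"az":0}
    - {"gripper":0.02,"dx":0,"dy":0,"dz":0,"ax":0,"ay":0,"az":0}

```text
clock: 23.05
eef_pos: [0.4411, 0.349, 0.0925]
tcp_rot: [0.763, 0.647, 0.004, 0.001]
wrist_force: [-0.2, -0.0, -1.0]
width: 0.607
```

```bash
python3 - <<'E'
from h import *
env.get_image("top");s=st()
E
```

```text
t 23.1 p [0.4411 0.349  0.0925] x [0.163 0.987 0.004] y [ 0.987 -0.163  0.007] z [ 0.008  0.003 -1.   ] w 0.0559 F [-0.5 -0.5 -0. ] q [ 0.45  0.38  1.78 -0.    0.97  0.62]
```

step_arm:
  rows:
    - {"gripper":0.02,"dx":0,"dy":0,"dz":-0.03,"ax":0,"ay":0,"az":0}
    - {"gripper":0.02,"dx":0,"dy":0,"dz":-0.045,"ax":0,"ay":0,"az":0}
    - {"gripper":0.02,"dx":0,"dy":0,"dz":-0.05,"ax":0,"ay":0,"az":0}
    - {"gripper":0.02,"dx":0,"dy":0,"dz":-0.045,"ax":0,"ay":0,"az":0}

```text
clock: 23.5
eef_pos: [0.4347, 0.3458, 0.257]
tcp_rot: [0.763, 0.647, -0.007, -0.002]
wrist_force: [0.4, 0.4, -2.9]
width: 0.608
```

```bash
python3 - <<'E'
from h import *
env.get_image("top");s=st()
p=m2w(-.003,.0015)
plan([*p,.26],-13.9)
E
```

```text
t 23.55 p [0.4379 0.3475 0.2658] x [ 0.163  0.987 -0.001] y [ 0.987 -0.163 -0.001] z [-0.001 -0.001 -1.   ] w 0.0559 F [3.9 4.  3.6] q [ 0.45  0.15  1.68 -0.    1.31  0.62]
11
{"dx": -0.0424, "dy": 0.0148, "dz": 0.0006, "ax": -0.0, "ay": 0.01, "az": 0.41}
{"dx": -0.0423, "dy": 0.0151, "dz": 0.0006, "ax": -0.0, "ay": 0.01, "az": 0.41}
{"dx": -0.0422, "dy": 0.0154, "dz": 0.0006, "ax": -0.0, "ay": 0.01, "az": 0.41}
{"dx": -0.0421, "dy": 0.0157, "dz": 0.0006, "ax": -0.0, "ay": 0.01, "az": 0.41}
{"dx": -0.042, "dy": 0.016, "dz": 0.0006, "ax": -0.0, "ay": 0.01, "az": 0.41}
{"dx": -0.0418, "dy": 0.0163, "dz": 0.0005, "ax": -0.0, "ay": 0.01, "az": 0.41}
{"dx": -0.0417, "dy": 0.0166, "dz": 0.0005, "ax": -0.0, "ay": 0.01, "az": 0.41}
{"dx": -0.0416, "dy": 0.0169, "dz": 0.0005, "ax": -0.0, "ay": 0.01, "az": 0.41}
{"dx": -0.0415, "dy": 0.0172, "dz": 0.0005, "ax": -0.0, "ay": 0.01, "az": 0.41}
{"dx": -0.0414, "dy": 0.0175, "dz": 0.0005, "ax": -0.0, "ay": 0.01, "az": 0.41}
{"dx": -0.0412, "dy": 0.0178, "dz": 0.0005, "ax": -0.0, "ay": 0.01, "az": 0.41}
```

step_arm:
  rows:
    - {"gripper":0.02,"dx":-0.035,"dy":0.012,"dz":0,"ax":0,"ay":0,"az":0.4}
    - {"gripper":0.02,"dx":-0.044,"dy":0.015,"dz":0,"ax":0,"ay":0,"az":0.4}
    - {"gripper":0.02,"dx":-0.044,"dy":0.016,"dz":0,"ax":0,"ay":0,"az":0.4}
    - {"gripper":0.02,"dx":-0.044,"dy":0.016,"dz":0,"ax":0,"ay":0,"az":0.5}
    - {"gripper":0.02,"dx":-0.044,"dy":0.016,"dz":0,"ax":0,"ay":0,"az":0.5}
    - {"gripper":0.02,"dx":-0.044,"dy":0.017,"dz":0,"ax":0,"ay":0,"az":0.5}
    - {"gripper":0.02,"dx":-0.044,"dy":0.017,"dz":0,"ax":0,"ay":0,"az":0.5}
    - {"gripper":0.02,"dx":-0.044,"dy":0.018,"dz":0,"ax":0,"ay":0,"az":0.5}
    - {"gripper":0.02,"dx":-0.044,"dy":0.018,"dz":0,"ax":0,"ay":0,"az":0.5}
    - {"gripper":0.02,"dx":-0.04,"dy":0.018,"dz":0,"ax":0,"ay":0,"az":0.5}

```text
clock: 24.55
eef_pos: [0.5147, -0.1139, 0.2653]
tcp_rot: [0.786, 0.618, 0.004, -0.0]
wrist_force: [1.3, 0.1, -1.4]
width: 0.604
```

```bash
python3 - <<'E'
from h import *
env.get_image("top");env.get_image("top");s=st()
p=m2w(0,.0018)
plan([*p,.25],-13.9,2)
E
```

```text
t 24.65 p [ 0.5152 -0.1166  0.2654] x [0.241 0.97  0.004] y [ 0.97  -0.241  0.006] z [ 0.006  0.003 -1.   ] w 0.0559 F [ 0.4  1.3 -1.4] q [-0.45  0.07  1.77  0.01  1.3  -0.21]
2
{"dx": -0.0116, "dy": 0.0065, "dz": 0.0077, "ax": 0.16, "ay": -0.12, "az": -0.04}
{"dx": -0.0116, "dy": 0.0065, "dz": 0.0077, "ax": 0.16, "ay": -0.12, "az": -0.04}
```

step_arm:
  rows:
    - {"gripper":0.02,"dx":-0.012,"dy":0.007,"dz":0,"ax":0,"ay":0,"az":0}
    - {"gripper":0.02,"dx":-0.012,"dy":0.006,"dz":0.01,"ax":0.2,"ay":0,"az":0}
    - {"gripper":0.02,"dx":0,"dy":0,"dz":0.02,"ax":0,"ay":0,"az":0}
    - {"gripper":0.02,"dx":0,"dy":0,"dz":0.004,"ax":0,"ay":0,"az":0}
    - {"gripper":0.02,"dx":0,"dy":0,"dz":0,"ax":0,"ay":0,"az":0}

```text
clock: 25.15
eef_pos: [0.5222, -0.1436, 0.2273]
tcp_rot: [0.787, 0.617, 0.002, -0.002]
wrist_force: [0.6, 0.2, -2.2]
width: 0.607
```

```bash
python3 - <<'E'
from h import *
held(.14);s=st()
p=m2w(0,.0018)
plan([*p,.22],-13.9,1)
E
```

```text
scene 222 z 0.1608 x -0.0546 0.0562 mid 0.0008 y [-0.0273  0.027 ] -0.0002 rect [ 1.7 -0. ] 0.5
top 19 z 0.1593 x -0.0283 0.0549 mid 0.0133 y [-0.0249  0.0135] -0.0057 rect [15.  -3.4] 70.1
tcp mag [0.0014 0.0021] 0.2273
t 25.25 p [ 0.5224 -0.1436  0.2281] x [0.239 0.971 0.005] y [ 0.971 -0.239 -0.   ] z [ 0.001  0.005 -1.   ] w 0.0558 F [-0.5  0.8 -3. ] q [-0.49  0.14  1.77  0.    1.23 -0.25]
1
{"dx": 0.0013, "dy": -0.0004, "dz": 0.0081, "ax": -0.02, "ay": -0.28, "az": 0.06}
```

step_arm:
  rows:
    - {"gripper":0.02,"dx":0.001,"dy":0,"dz":0.008,"ax":0,"ay":0,"az":0}
    - {"gripper":0.02,"dx":0,"dy":0,"dz":0.008,"ax":0,"ay":0,"az":0}
    - {"gripper":0.02,"dx":0,"dy":0,"dz":0.008,"ax":0,"ay":0,"az":0}
    - {"gripper":0.02,"dx":0,"dy":0,"dz":0.008,"ax":0,"ay":0,"az":0}
    - {"gripper":0.02,"dx":0,"dy":0,"dz":0.008,"ax":0,"ay":0,"az":0}
    - {"gripper":0.02,"dx":0,"dy":0,"dz":0,"ax":0,"ay":0,"az":0}

```text
clock: 25.85
eef_pos: [0.5241, -0.1423, 0.1902]
tcp_rot: [0.786, 0.618, 0.002, 0.001]
wrist_force: [-0.0, -0.2, -2.4]
width: 0.602
```

```bash
python3 - <<'E'
from h import *
held(.1);st();
E
```

```text
scene 194 z 0.1246 x -0.0538 0.0596 mid 0.0029 y [-0.0256  0.0276] 0.001 rect [5.2 1.2] 88.5
top 29 z 0.1221 x -0.0351 0.0541 mid 0.0095 y [-0.0237  0.0158] -0.0039 rect [10.5 -6. ] 84.4
tcp mag [-0.0004  0.0036] 0.1902
t 25.95 p [ 0.5243 -0.1424  0.1908] x [0.237 0.972 0.002] y [ 0.972 -0.237  0.004] z [ 0.005  0.001 -1.   ] w 0.0558 F [-0.2  0.9 -2.6] q [-0.49  0.19  1.79  0.    1.15 -0.25]
```

Box C's top is about 8 mm below the rim. Releasing, then going for D.

step_arm:
  rows:
    - {"gripper":0.0919,"dx":0,"dy":0,"dz":0,"ax":0,"ay":0,"az":0}
    - {"gripper":0.0919,"dx":0,"dy":0,"dz":0,"ax":0,"ay":0,"az":0}
    - {"gripper":0.0919,"dx":0,"dy":0,"dz":0,"ax":0,"ay":0,"az":0}
    - {"gripper":0.0919,"dx":0,"dy":0,"dz":-0.03,"ax":0,"ay":0,"az":0}
    - {"gripper":0.0919,"dx":0,"dy":0,"dz":-0.05,"ax":0,"ay":0,"az":0}
    - {"gripper":0.0919,"dx":0,"dy":0,"dz":-0.02,"ax":0,"ay":0,"az":0}

```text
clock: 26.55
eef_pos: [0.5227, -0.1419, 0.2913]
tcp_rot: [0.786, 0.618, 0.001, -0.002]
wrist_force: [1.0, -0.4, 0.1]
width: 1.002
```

```bash
python3 - <<'E'
from h import *
held(.1);st();look()
plan([.5845,.3458,.26],9.2)
E
```

```text
scene 215 z 0.1237 x -0.0516 0.0583 mid 0.0034 y [-0.0255  0.03  ] 0.0023 rect [3.6 2.8] 89.2
top 48 z 0.1216 x -0.0309 0.0541 mid 0.0116 y [-0.0198  0.0293] 0.0048 rect [12.8 -2.3] 82.5
tcp mag [-0.0004  0.0021] 0.2913
t 26.65 p [ 0.5229 -0.142   0.2904] x [0.237 0.972 0.004] y [ 0.972 -0.237  0.   ] z [ 0.001  0.004 -1.   ] w 0.0918 F [ 0.2  0.3 -0.1] q [-0.49  0.08  1.7   0.    1.36 -0.25]
top [0.5853 0.3471] [ 54. 109.] 98.9 0.0239 313 mag [-0.4901 -0.0545]
scene [ 0.5223 -0.1464] [ 62. 133.] 72.3 0.124 218 mag [0.004  0.0029]
scene [0.5841 0.3455] [ 58. 111.] 100.5 0.0254 450 mag [-0.4883 -0.0553]
11
{"dx": 0.0444, "dy": -0.0049, "dz": 0.0026, "ax": -0.03, "ay": -0.04, "az": -2.08}
{"dx": 0.0445, "dy": -0.0033, "dz": 0.0026, "ax": -0.03, "ay": -0.04, "az": -2.08}
{"dx": 0.0446, "dy": -0.0016, "dz": 0.0026, "ax": -0.03, "ay": -0.04, "az": -2.08}
{"dx": 0.0446, "dy": -0.0, "dz": 0.0025, "ax": -0.03, "ay": -0.04, "az": -2.08}
{"dx": 0.0446, "dy": 0.0016, "dz": 0.0025, "ax": -0.03, "ay": -0.04, "az": -2.08}
{"dx": 0.0445, "dy": 0.0032, "dz": 0.0025, "ax": -0.03, "ay": -0.04, "az": -2.08}
{"dx": 0.0444, "dy": 0.0048, "dz": 0.0025, "ax": -0.03, "ay": -0.04, "az": -2.08}
{"dx": 0.0442, "dy": 0.0064, "dz": 0.0024, "ax": -0.03, "ay": -0.04, "az": -2.08}
{"dx": 0.0439, "dy": 0.008, "dz": 0.0024, "ax": -0.03, "ay": -0.04, "az": -2.08}
{"dx": 0.0436, "dy": 0.0096, "dz": 0.0024, "ax": -0.03, "ay": -0.04, "az": -2.08}
{"dx": 0.0432, "dy": 0.0112, "dz": 0.0024, "ax": -0.03, "ay": -0.04, "az": -2.08}
```

step_arm:
  rows:
    - {"gripper":0.0919,"dx":0.044,"dy":-0.005,"dz":0,"ax":0,"ay":0,"az":-2.3}
    - {"gripper":0.0919,"dx":0.046,"dy":-0.003,"dz":0,"ax":0,"ay":0,"az":-2.3}
    - {"gripper":0.0919,"dx":0.046,"dy":-0.001,"dz":0,"ax":0,"ay":0,"az":-2.3}
    - {"gripper":0.0919,"dx":0.046,"dy":0,"dz":0,"ax":0,"ay":0,"az":-2.3}
    - {"gripper":0.0919,"dx":0.046,"dy":0.002,"dz":0,"ax":0,"ay":0,"az":-2.3}
    - {"gripper":0.0919,"dx":0.046,"dy":0.004,"dz":0,"ax":0,"ay":0,"az":-2.3}
    - {"gripper":0.0919,"dx":0.046,"dy":0.005,"dz":0.01,"ax":0,"ay":0,"az":-2.3}
    - {"gripper":0.0919,"dx":0.046,"dy":0.007,"dz":0.02,"ax":0,"ay":0,"az":-2.3}
    - {"gripper":0.0919,"dx":0.046,"dy":0.008,"dz":0.02,"ax":0,"ay":0,"az":-2.3}
    - {"gripper":0.0919,"dx":0.046,"dy":0.01,"dz":0.02,"ax":0,"ay":0,"az":-2}

```text
clock: 27.75
eef_pos: [0.5644, 0.3198, 0.1981]
tcp_rot: [0.648, 0.762, -0.009, -0.016]
wrist_force: [1.1, 0.2, -0.2]
width: 1.0
```

```bash
python3 - <<'E'
from h import *
look();s=st()
plan([.5848,.3463,.15],9.5,4)
E
```

```text
top [ 0.5233 -0.1418] [ 57. 110.] 76.8 0.1207 265 mag [-0.0006  0.0027]
scene [ 0.5227 -0.1439] [ 59. 121.] 75.7 0.1238 225 mag [0.0015 0.0026]
scene [0.5846 0.345 ] [ 57. 111.] 99.2 0.0254 455 mag [-0.4879 -0.0547]
t 27.85 p [0.5615 0.3219 0.1939] x [-0.164  0.986  0.013] y [ 0.985  0.165 -0.041] z [-0.043  0.006 -0.999] w 0.0917 F [-1.  -0.7 -0.9] q [0.33 0.46 1.45 0.02 1.27 0.16]
4
{"dx": 0.0049, "dy": 0.0072, "dz": 0.0108, "ax": -0.59, "ay": -0.18, "az": -0.01}
{"dx": 0.0049, "dy": 0.0071, "dz": 0.0108, "ax": -0.59, "ay": -0.18, "az": -0.01}
{"dx": 0.005, "dy": 0.007, "dz": 0.0109, "ax": -0.59, "ay": -0.18, "az": -0.01}
{"dx": 0.005, "dy": 0.0069, "dz": 0.0109, "ax": -0.59, "ay": -0.18, "az": -0.01}
```

step_arm:
  rows:
    - {"gripper":0.0919,"dx":0.011,"dy":0.014,"dz":0.02,"ax":-1.2,"ay":-0.4,"az":0}
    - {"gripper":0.0919,"dx":0.01,"dy":0.014,"dz":0.025,"ax":-1.2,"ay":-0.4,"az":0}
    - {"gripper":0.0919,"dx":0,"dy":0,"dz":0.025,"ax":0,"ay":0,"az":0}
    - {"gripper":0.0919,"dx":0,"dy":0,"dz":0.003,"ax":0,"ay":0,"az":0}
    - {"gripper":0.0919,"dx":0,"dy":0,"dz":0,"ax":0,"ay":0,"az":0}

```text
clock: 28.35
eef_pos: [0.5807, 0.3454, 0.1089]
tcp_rot: [0.646, 0.763, -0.006, -0.001]
wrist_force: [-0.9, 0.0, 1.3]
width: 0.999
```

```bash
python3 - <<'E'
from h import *
look();s=st()
plan([.5848,.3463,.092],9.3,2)
E
```

```text
top [ 0.5235 -0.1419] [ 57. 110.] 76.6 0.1205 265 mag [-0.0007  0.0029]
scene [ 0.522  -0.1444] [ 60. 127.] 73.0 0.1239 225 mag [0.0021 0.0021]
scene [0.5817 0.3631] [56. 75.] 97.8 0.0258 324 mag [-0.5048 -0.0619]
t 28.45 p [0.5811 0.3455 0.11  ] x [-0.165  0.986 -0.006] y [ 0.986  0.165 -0.01 ] z [-0.009 -0.007 -1.   ] w 0.0919 F [-0.   0.1  0.2] q [ 0.36  0.61  1.41 -0.    1.13  0.2 ]
2
{"dx": 0.0001, "dy": 0.002, "dz": 0.009, "ax": -0.27, "ay": 0.16, "az": 0.09}
{"dx": 0.0001, "dy": 0.0019, "dz": 0.009, "ax": -0.27, "ay": 0.16, "az": 0.09}
```

step_arm:
  rows:
    - {"gripper":0.0919,"dx":0,"dy":0.004,"dz":0.008,"ax":-0.4,"ay":0.3,"az":0}
    - {"gripper":0.0919,"dx":0,"dy":0,"dz":0.009,"ax":0,"ay":0,"az":0}
    - {"gripper":0.0919,"dx":0,"dy":0,"dz":0.002,"ax":0,"ay":0,"az":0}
    - {"gripper":0.0919,"dx":0,"dy":0,"dz":0,"ax":0,"ay":0,"az":0}

```text
clock: 28.85
eef_pos: [0.5876, 0.346, 0.0937]
tcp_rot: [0.647, 0.763, 0.002, 0.001]
wrist_force: [1.0, -0.4, 0.3]
width: 0.998
```

```bash
python3 - <<'E'
from h import *
env.get_image("top");s=st()
plan([.5848,.3463,.091],9.3,1)
E
```

```text
t 28.9 p [0.5875 0.346  0.0938] x [-0.164  0.987  0.001] y [0.986 0.164 0.005] z [ 0.004  0.002 -1.   ] w 0.0918 F [ 0.5 -0.8 -0.2] q [0.36 0.64 1.41 0.   1.09 0.19]
1
{"dx": 0.0007, "dy": -0.0027, "dz": 0.0028, "ax": 0.26, "ay": -0.07, "az": 0.12}
```

step_arm:
  rows:
    - {"gripper":0.0919,"dx":0.001,"dy":-0.002,"dz":0.002,"ax":0,"ay":0,"az":0}
    - {"gripper":0.02,"dx":0,"dy":0,"dz":0,"ax":0,"ay":0,"az":0}
    - {"gripper":0.02,"dx":0,"dy":0,"dz":0,"ax":0,"ay":0,"az":0}
    - {"gripper":0.02,"dx":0,"dy":0,"dz":0,"ax":0,"ay":0,"az":0}
    - {"gripper":0.02,"dx":0,"dy":0,"dz":0,"ax":0,"ay":0,"az":0}
    - {"gripper":0.02,"dx":0,"dy":0,"dz":0,"ax":0,"ay":0,"az":0}
    - {"gripper":0.02,"dx":0,"dy":0,"dz":0,"ax":0,"ay":0,"az":0}

```text
clock: 29.6
eef_pos: [0.5856, 0.3472, 0.0927]
tcp_rot: [0.646, 0.763, 0.003, 0.001]
wrist_force: [-0.3, -0.3, 0.1]
width: 0.604
```

step_arm:
  rows:
    - {"gripper":0.02,"dx":0,"dy":0,"dz":-0.03,"ax":0,"ay":0,"az":0}
    - {"gripper":0.02,"dx":0,"dy":0,"dz":-0.045,"ax":0,"ay":0,"az":0}
    - {"gripper":0.02,"dx":0,"dy":0,"dz":-0.05,"ax":0,"ay":0,"az":0}
    - {"gripper":0.02,"dx":0,"dy":0,"dz":-0.045,"ax":0,"ay":0,"az":0}

```text
clock: 30.0
eef_pos: [0.5793, 0.3445, 0.2542]
tcp_rot: [0.647, 0.763, -0.008, -0.005]
wrist_force: [1.6, 0.7, -1.8]
width: 0.609
```

```bash
python3 - <<'E'
from h import *
env.get_image("top");s=st()
p=m2w(-.003,.0018)
plan([*p,.26],-13.9)
E
```

```text
t 30.05 p [0.5824 0.3458 0.264 ] x [-0.164  0.986 -0.001] y [ 0.986  0.164 -0.006] z [-0.005 -0.002 -1.   ] w 0.0557 F [3.7 2.4 3.8] q [0.36 0.45 1.32 0.   1.38 0.19]
11
{"dx": -0.0426, "dy": -0.0126, "dz": 0.0005, "ax": -0.03, "ay": 0.01, "az": 2.12}
{"dx": -0.0431, "dy": -0.011, "dz": 0.0005, "ax": -0.03, "ay": 0.01, "az": 2.12}
{"dx": -0.0434, "dy": -0.0094, "dz": 0.0004, "ax": -0.03, "ay": 0.01, "az": 2.12}
{"dx": -0.0437, "dy": -0.0078, "dz": 0.0004, "ax": -0.03, "ay": 0.01, "az": 2.12}
{"dx": -0.044, "dy": -0.0061, "dz": 0.0004, "ax": -0.03, "ay": 0.01, "az": 2.12}
{"dx": -0.0442, "dy": -0.0045, "dz": 0.0004, "ax": -0.03, "ay": 0.01, "az": 2.12}
{"dx": -0.0443, "dy": -0.0029, "dz": 0.0004, "ax": -0.03, "ay": 0.01, "az": 2.12}
{"dx": -0.0444, "dy": -0.0012, "dz": 0.0004, "ax": -0.03, "ay": 0.01, "az": 2.12}
{"dx": -0.0444, "dy": 0.0004, "dz": 0.0004, "ax": -0.03, "ay": 0.01, "az": 2.12}
{"dx": -0.0444, "dy": 0.0021, "dz": 0.0004, "ax": -0.03, "ay": 0.01, "az": 2.12}
{"dx": -0.0443, "dy": 0.0037, "dz": 0.0004, "ax": -0.03, "ay": 0.01, "az": 2.12}
```

step_arm:
  rows:
    - {"gripper":0.02,"dx":-0.035,"dy":-0.01,"dz":0,"ax":0,"ay":0,"az":2.1}
    - {"gripper":0.02,"dx":-0.044,"dy":-0.011,"dz":0,"ax":0,"ay":0,"az":2.2}
    - {"gripper":0.02,"dx":-0.045,"dy":-0.01,"dz":0,"ax":0,"ay":0,"az":2.3}
    - {"gripper":0.02,"dx":-0.045,"dy":-0.008,"dz":0,"ax":0,"ay":0,"az":2.3}
    - {"gripper":0.02,"dx":-0.046,"dy":-0.006,"dz":0,"ax":0,"ay":0,"az":2.3}
    - {"gripper":0.02,"dx":-0.046,"dy":-0.004,"dz":0,"ax":0,"ay":0,"az":2.3}
    - {"gripper":0.02,"dx":-0.046,"dy":-0.003,"dz":0,"ax":0,"ay":0,"az":2.3}
    - {"gripper":0.02,"dx":-0.046,"dy":-0.001,"dz":0,"ax":0,"ay":0,"az":2.3}
    - {"gripper":0.02,"dx":-0.046,"dy":0,"dz":0,"ax":0,"ay":0,"az":2.3}
    - {"gripper":0.02,"dx":-0.044,"dy":0.002,"dz":0,"ax":0,"ay":0,"az":2.3}

```text
clock: 31.05
eef_pos: [0.5196, -0.1079, 0.2628]
tcp_rot: [0.786, 0.619, 0.001, -0.001]
wrist_force: [0.5, 0.1, -1.4]
width: 0.605
```

```bash
python3 - <<'E'
from h import *
env.get_image("top");env.get_image("top");s=st()
p=m2w(0,.0018)
plan([*p,.25],-13.9,2)
E
```

```text
t 31.15 p [ 0.5195 -0.111   0.2629] x [0.24  0.971 0.001] y [ 0.971 -0.24  -0.   ] z [-0.     0.001 -1.   ] w 0.0559 F [ 0.   0.8 -2.8] q [-0.44  0.08  1.76  0.    1.3  -0.2 ]
2
{"dx": -0.0149, "dy": 0.0051, "dz": 0.0064, "ax": -0.01, "ay": -0.02, "az": 0.01}
{"dx": -0.0149, "dy": 0.0051, "dz": 0.0064, "ax": -0.01, "ay": -0.02, "az": 0.01}
```

step_arm:
  rows:
    - {"gripper":0.02,"dx":-0.015,"dy":0.006,"dz":0,"ax":0,"ay":0,"az":0}
    - {"gripper":0.02,"dx":-0.015,"dy":0.005,"dz":0.01,"ax":0,"ay":0,"az":0}
    - {"gripper":0.02,"dx":0,"dy":0,"dz":0.018,"ax":0,"ay":0,"az":0}
    - {"gripper":0.02,"dx":0,"dy":0,"dz":0.004,"ax":0,"ay":0,"az":0}
    - {"gripper":0.02,"dx":0,"dy":0,"dz":0,"ax":0,"ay":0,"az":0}

```text
clock: 31.65
eef_pos: [0.5222, -0.1431, 0.2264]
tcp_rot: [0.787, 0.616, 0.0, -0.003]
wrist_force: [0.0, -0.5, -2.0]
width: 0.609
```

```bash
python3 - <<'E'
from h import *
held(.14);s=st()
p=m2w(0,.0018)
plan([*p,.22],-13.9,1)
E
```

```text
scene 229 z 0.1604 x -0.0531 0.0561 mid 0.0015 y [-0.0274  0.027 ] -0.0002 rect [2.1 0. ] 0.6
top 26 z 0.1571 x -0.0312 0.0552 mid 0.012 y [-0.0263  0.0075] -0.0094 rect [ 12.8 -12.3] 4.9
tcp mag [0.0008 0.0019] 0.2264
t 31.75 p [ 0.5224 -0.1431  0.2272] x [0.24  0.971 0.003] y [ 0.971 -0.24  -0.003] z [-0.002  0.004 -1.   ] w 0.0561 F [ 0.5 -0.1 -2.2] q [-0.49  0.14  1.77  0.    1.23 -0.25]
1
{"dx": 0.0007, "dy": -0.0003, "dz": 0.0072, "ax": -0.17, "ay": -0.19, "az": 0.02}
```

step_arm:
  rows:
    - {"gripper":0.02,"dx":0.001,"dy":0,"dz":0.008,"ax":0,"ay":0,"az":0}
    - {"gripper":0.02,"dx":0,"dy":0,"dz":0.008,"ax":0,"ay":0,"az":0}
    - {"gripper":0.02,"dx":0,"dy":0,"dz":0.008,"ax":0,"ay":0,"az":0}
    - {"gripper":0.02,"dx":0,"dy":0,"dz":0.008,"ax":0,"ay":0,"az":0}
    - {"gripper":0.02,"dx":0,"dy":0,"dz":0.007,"ax":0,"ay":0,"az":0}
    - {"gripper":0.02,"dx":0,"dy":0,"dz":0,"ax":0,"ay":0,"az":0}

```text
clock: 32.35
eef_pos: [0.5242, -0.1417, 0.1905]
tcp_rot: [0.787, 0.617, 0.001, 0.0]
wrist_force: [-0.2, -0.2, -2.3]
width: 0.606
```

```bash
python3 - <<'E'
from h import *
held(.1);st();
E
```

```text
scene 200 z 0.1245 x -0.0561 0.0582 mid 0.001 y [-0.0261  0.0275] 0.0007 rect [3.5 0.7] 88.7
top 24 z 0.1217 x -0.035 0.053 mid 0.009 y [-0.0236  0.0184] -0.0026 rect [10.3 -4.6] 82.5
tcp mag [-0.001   0.0035] 0.1905
t 32.45 p [ 0.5243 -0.1417  0.191 ] x [0.237 0.971 0.001] y [ 0.971 -0.237  0.002] z [ 0.002  0.    -1.   ] w 0.0557 F [-0.4  0.3 -2.3] q [-0.49  0.19  1.79  0.    1.16 -0.25]
```

step_arm:
  rows:
    - {"gripper":0.0919,"dx":0,"dy":0,"dz":0,"ax":0,"ay":0,"az":0}
    - {"gripper":0.0919,"dx":0,"dy":0,"dz":0,"ax":0,"ay":0,"az":0}
    - {"gripper":0.0919,"dx":0,"dy":0,"dz":0,"ax":0,"ay":0,"az":0}
    - {"gripper":0.0919,"dx":0,"dy":0,"dz":-0.03,"ax":0,"ay":0,"az":0}
    - {"gripper":0.0919,"dx":0,"dy":0,"dz":-0.05,"ax":0,"ay":0,"az":0}
    - {"gripper":0.0919,"dx":0,"dy":0,"dz":-0.02,"ax":0,"ay":0,"az":0}
    - {"gripper":0.07,"dx":0.03,"dy":-0.03,"dz":0,"ax":0,"ay":0,"az":0}
    - {"gripper":0.07,"dx":0.04,"dy":-0.04,"dz":0,"ax":0,"ay":0,"az":0}
    - {"gripper":0.07,"dx":0.04,"dy":-0.04,"dz":0,"ax":0,"ay":0,"az":0}
    - {"gripper":0.07,"dx":0,"dy":0,"dz":0,"ax":0,"ay":0,"az":0}

```text
clock: 33.45
eef_pos: [0.4473, -0.0143, 0.2971]
tcp_rot: [0.788, 0.616, 0.003, 0.004]
wrist_force: [0.3, -0.0, -0.0]
width: 0.76
```

```bash
python3 - <<'E'
from h import *
look();st()
d=env.get_image("top")
cv2.imwrite("pics/t3.png",cv2.resize(d["img"][120:250,250:420],None,fx=4,fy=4,interpolation=2))
d=env.get_image("scene");cv2.imwrite("pics/s3.png",cv2.resize(d["img"][90:220,150:320],None,fx=4,fy=4,interpolation=2))
E
```

```text
top [ 0.5241 -0.1417] [ 54. 109.] 75.6 0.1211 188 mag [-0.0009  0.0035]
scene [ 0.5192 -0.1437] [ 64. 123.] 76.1 0.1237 228 mag [ 0.0022 -0.0008]
t 33.55 p [ 0.4496 -0.0174  0.2978] x [ 0.243  0.97  -0.001] y [ 0.97  -0.243  0.013] z [ 0.012 -0.004 -1.   ] w 0.0702 F [ 1.  -0.7  0.1] q [-0.31 -0.18  1.94 -0.    1.37 -0.06]
```

View pics/t3.png

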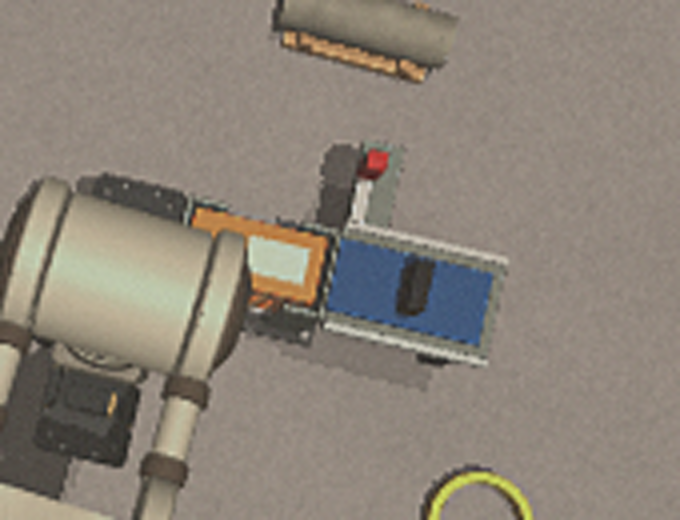

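View pics/s3.png

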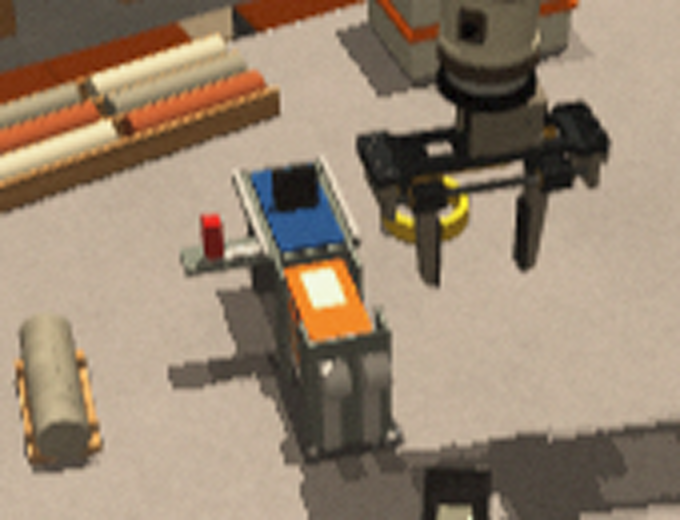

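The pile's top (orange, at (330,300)) sits below the rim at about 0.121 m. The shutter handle in the top crop is at (415,286), fully open. Now to shut it.

```bash
python3 - <<'E'
from h import *
p=m2w(.124,.001);plan([*p,.29],-13.9)
E
```

```text
6
{"dx": -0.0377, "dy": 0.0166, "dz": 0.0015, "ax": 0.11, "ay": 0.01, "az": -0.05}
{"dx": -0.0377, "dy": 0.0166, "dz": 0.0015, "ax": 0.11, "ay": 0.01, "az": -0.05}
{"dx": -0.0377, "dy": 0.0166, "dz": 0.0014, "ax": 0.11, "ay": 0.01, "az": -0.05}
{"dx": -0.0377, "dy": 0.0165, "dz": 0.0014, "ax": 0.11, "ay": 0.01, "az": -0.05}
{"dx": -0.0377, "dy": 0.0165, "dz": 0.0013, "ax": 0.11, "ay": 0.01, "az": -0.05}
{"dx": -0.0378, "dy": 0.0165, "dz": 0.0013, "ax": 0.11, "ay": 0.01, "az": -0.05}
```

step_arm:
  rows:
    - {"gripper":0.07,"dx":-0.03,"dy":0.015,"dz":0,"ax":0.1,"ay":0,"az":0}
    - {"gripper":0.07,"dx":-0.04,"dy":0.018,"dz":0,"ax":0.1,"ay":0,"az":0}
    - {"gripper":0.07,"dx":-0.04,"dy":0.018,"dz":0,"ax":0.1,"ay":0,"az":0}
    - {"gripper":0.07,"dx":-0.04,"dy":0.018,"dz":0,"ax":0.1,"ay":0,"az":0}
    - {"gripper":0.07,"dx":-0.04,"dy":0.018,"dz":0,"ax":0.1,"ay":0,"az":0}
    - {"gripper":0.07,"dx":-0.037,"dy":0.016,"dz":0,"ax":0.1,"ay":0,"az":0}
    - {"gripper":0.07,"dx":0,"dy":0,"dz":0,"ax":0,"ay":0,"az":0}

```text
clock: 34.35
eef_pos: [0.4973, -0.2835, 0.2974]
tcp_rot: [0.792, 0.611, 0.0, 0.002]
wrist_force: [0.8, 0.9, -0.2]
width: 0.764
```

```bash
python3 - <<'E'
from h import *
env.get_image("top");st()
p=m2w(.124,.001);plan([*p,.229],-13.9)
E
```

```text
t 34.4 p [ 0.4971 -0.2815  0.2972] x [ 0.252  0.968 -0.   ] y [ 0.968 -0.252  0.002] z [ 0.002 -0.001 -1.   ] w 0.0701 F [-0.9  0.   0.5] q [-0.73  0.15  1.62  0.    1.37 -0.47]
2
{"dx": 0.0086, "dy": -0.0051, "dz": 0.0341, "ax": 0.06, "ay": 0.01, "az": -0.36}
{"dx": 0.0086, "dy": -0.005, "dz": 0.0341, "ax": 0.06, "ay": 0.01, "az": -0.36}
```

step_arm:
  rows:
    - {"gripper":0.07,"dx":0.017,"dy":-0.01,"dz":0,"ax":0,"ay":0,"az":-0.7}
    - {"gripper":0.07,"dx":0,"dy":0,"dz":0.015,"ax":0,"ay":0,"az":0}
    - {"gripper":0.07,"dx":0,"dy":0,"dz":0,"ax":0,"ay":0,"az":0}

```text
clock: 34.7
eef_pos: [0.4915, -0.2631, 0.28]
tcp_rot: [0.788, 0.615, 0.001, -0.0]
wrist_force: [-0.0, 0.1, -0.6]
width: 0.762
```

```bash
python3 - <<'E'
from h import *
env.get_image("top");st()
p=m2w(.124,.001);plan([*p,.229],-13.9)
E
```

```text
t 34.75 p [ 0.492  -0.2634  0.2814] x [0.243 0.97  0.   ] y [ 0.97  -0.243  0.002] z [ 0.002 -0.    -1.   ] w 0.0698 F [ 0.2 -0.2  0.2] q [-0.71  0.13  1.67  0.    1.34 -0.46]
2
{"dx": 0.0004, "dy": -0.0003, "dz": 0.0262, "ax": 0.07, "ay": -0.01, "az": -0.07}
{"dx": 0.0004, "dy": -0.0003, "dz": 0.0262, "ax": 0.07, "ay": -0.01, "az": -0.07}
```

step_arm:
  rows:
    - {"gripper":0.07,"dx":0,"dy":0,"dz":0.025,"ax":0,"ay":0,"az":0}
    - {"gripper":0.07,"dx":0,"dy":0,"dz":0.025,"ax":0,"ay":0,"az":0}
    - {"gripper":0.0,"dx":0,"dy":0,"dz":0,"ax":0,"ay":0,"az":0}
    - {"gripper":0.0,"dx":0,"dy":0,"dz":0,"ax":0,"ay":0,"az":0}
    - {"gripper":0.0,"dx":0,"dy":0,"dz":0,"ax":0,"ay":0,"az":0}
    - {"gripper":0.0,"dx":0,"dy":0,"dz":0,"ax":0,"ay":0,"az":0}
    - {"gripper":0.0,"dx":0,"dy":0,"dz":0,"ax":0,"ay":0,"az":0}

```text
clock: 35.45
eef_pos: [0.4914, -0.2636, 0.2332]
tcp_rot: [0.788, 0.616, -0.001, -0.0]
wrist_force: [4.6, -1.4, -8.2]
width: 0.433
```

```bash
python3 - <<'E'
from h import *
env.get_image("top");s=st();print(w2m(s["eef_pos"]))
E
```

```text
t 35.5 p [ 0.4915 -0.2635  0.2332] x [ 0.241  0.971 -0.002] y [ 0.971 -0.241 -0.002] z [-0.002 -0.001 -1.   ] w 0.0396 F [-2.4 -0.  -3.9] q [-0.71  0.18  1.72 -0.    1.25 -0.46]
[0.12515392 0.00106533]
```

Gripped at 39.6 mm. Sliding it shut.

step_arm:
  rows:
    - {"gripper":0.0,"dx":0.01,"dy":0,"dz":0,"ax":0,"ay":0,"az":0}
    - {"gripper":0.0,"dx":0.018,"dy":0,"dz":0,"ax":0,"ay":0,"az":0}
    - {"gripper":0.0,"dx":0.02,"dy":0,"dz":0,"ax":0,"ay":0,"az":0}
    - {"gripper":0.0,"dx":0.02,"dy":0,"dz":0,"ax":0,"ay":0,"az":0}
    - {"gripper":0.0,"dx":0.02,"dy":0,"dz":0,"ax":0,"ay":0,"az":0}
    - {"gripper":0.0,"dx":0.018,"dy":0,"dz":0,"ax":0,"ay":0,"az":0}
    - {"gripper":0.0,"dx":0.01,"dy":0,"dz":0,"ax":0,"ay":0,"az":0}
    - {"gripper":0.0,"dx":0.006,"dy":0,"dz":0,"ax":0,"ay":0,"az":0}

```text
clock: 36.3
eef_pos: [0.5219, -0.1421, 0.2333]
tcp_rot: [0.788, 0.616, -0.004, 0.004]
wrist_force: [-6.0, -25.5, -10.7]
width: 0.432
```

```bash
python3 - <<'E'
from h import *
env.get_image("top");s=st();print(w2m(s["eef_pos"]))
E
```

```text
t 36.35 p [ 0.5219 -0.1423  0.2332] x [ 0.241  0.97  -0.012] y [ 0.97  -0.241  0.002] z [-0.001 -0.012 -1.   ] w 0.0403 F [-1.7 -5.5 -5.8] q [-0.48  0.13  1.77 -0.01  1.24 -0.24]
[0.00017909 0.00145497]
```

step_arm:
  rows:
    - {"gripper":0.07,"dx":0,"dy":0,"dz":0,"ax":0,"ay":0,"az":0}
    - {"gripper":0.07,"dx":0,"dy":0,"dz":0,"ax":0,"ay":0,"az":0}
    - {"gripper":0.07,"dx":0,"dy":0,"dz":-0.03,"ax":0,"ay":0,"az":0}
    - {"gripper":0.07,"dx":0,"dy":0,"dz":-0.035,"ax":0,"ay":0,"az":0}
    - {"gripper":0.06,"dx":-0.023,"dy":0.03,"dz":0,"ax":0,"ay":0.7,"az":0}
    - {"gripper":0.06,"dx":-0.024,"dy":0.03,"dz":0,"ax":0,"ay":0,"az":0}
    - {"gripper":0.06,"dx":-0.024,"dy":0.029,"dz":0,"ax":0,"ay":0,"az":0}
    - {"gripper":0.06,"dx":0,"dy":0,"dz":0,"ax":0,"ay":0,"az":0}

```text
clock: 37.15
eef_pos: [0.596, -0.2347, 0.3096]
tcp_rot: [0.788, 0.616, 0.005, 0.006]
wrist_force: [-0.4, 1.1, -0.5]
width: 0.654
```

```bash
python3 - <<'E'
from h import *
env.get_image("top");s=st();print(w2m(s["eef_pos"]))
p=m2w(.0705,.0888);plan([*p,.228],-13.9)
E
```

```text
t 37.2 p [ 0.5953 -0.2331  0.31  ] x [0.24  0.971 0.002] y [ 0.971 -0.24   0.015] z [ 0.015 -0.001 -1.   ] w 0.06 F [-0.1  0.8  0.7] q [-0.56  0.31  1.4   0.01  1.41 -0.32]
[0.07061383 0.09457251]
2
{"dx": -0.0, "dy": -0.0035, "dz": 0.041, "ax": 0.42, "ay": -0.06, "az": -0.0}
{"dx": 0.0, "dy": -0.0032, "dz": 0.041, "ax": 0.42, "ay": -0.06, "az": -0.0}
```

step_arm:
  rows:
    - {"gripper":0.06,"dx":0,"dy":-0.006,"dz":0.02,"ax":0.8,"ay":0,"az":0}
    - {"gripper":0.06,"dx":0,"dy":0,"dz":0.015,"ax":0,"ay":0,"az":0}
    - {"gripper":0.06,"dx":0,"dy":0,"dz":0,"ax":0,"ay":0,"az":0}

```text
clock: 37.5
eef_pos: [0.5882, -0.2292, 0.2725]
tcp_rot: [0.787, 0.617, 0.001, -0.001]
wrist_force: [-0.8, 1.1, -0.3]
width: 0.65
```

```bash
python3 - <<'E'
from h import *
env.get_image("top");s=st();print(w2m(s["eef_pos"]))
p=m2w(.0705,.0888);plan([*p,.228],-13.9)
E
```

```text
t 37.55 p [ 0.5885 -0.2292  0.2734] x [0.239 0.971 0.003] y [ 0.971 -0.239 -0.   ] z [ 0.001  0.003 -1.   ] w 0.0601 F [ 0.7  0.4 -0.4] q [-0.56  0.32  1.46  0.    1.36 -0.32]
[0.06850519 0.08698723]
2
{"dx": -0.0011, "dy": 0.0009, "dz": 0.0227, "ax": -0.01, "ay": -0.09, "az": 0.03}
{"dx": -0.001, "dy": 0.0009, "dz": 0.0227, "ax": -0.01, "ay": -0.09, "az": 0.03}
```

step_arm:
  rows:
    - {"gripper":0.06,"dx":-0.002,"dy":0.002,"dz":0.02,"ax":0,"ay":0,"az":0}
    - {"gripper":0.06,"dx":0,"dy":0,"dz":0.022,"ax":0,"ay":0,"az":0}
    - {"gripper":0.0,"dx":0,"dy":0,"dz":0,"ax":0,"ay":0,"az":0}
    - {"gripper":0.0,"dx":0,"dy":0,"dz":0,"ax":0,"ay":0,"az":0}
    - {"gripper":0.0,"dx":0,"dy":0,"dz":0,"ax":0,"ay":0,"az":0}
    - {"gripper":0.0,"dx":0,"dy":0,"dz":0,"ax":0,"ay":0,"az":0}
    - {"gripper":0.0,"dx":0,"dy":0,"dz":0,"ax":0,"ay":0,"az":0}
    - {"gripper":0.0,"dx":0,"dy":0,"dz":0,"ax":0,"ay":0,"az":0}

```text
clock: 38.35
eef_pos: [0.5903, -0.2295, 0.2365]
tcp_rot: [0.786, 0.618, 0.002, 0.001]
wrist_force: [-4.0, 0.8, -1.2]
width: 0.17
```

```bash
python3 - <<'E'
from h import *
env.get_image("top");s=st();print(w2m(s["eef_pos"]))
d=env.get_image("scene");cv2.imwrite("pics/s4.png",cv2.resize(d["img"][90:220,150:320],None,fx=4,fy=4,interpolation=2))
E
```

```text
t 38.4 p [ 0.5903 -0.2295  0.2365] x [0.237 0.972 0.001] y [ 0.972 -0.237  0.005] z [ 0.005  0.    -1.   ] w 0.016 F [-4.1  1.4  3.1] q [-0.56  0.36  1.49  0.    1.29 -0.32]
[0.06839419 0.08885007]
```

View pics/s4.png

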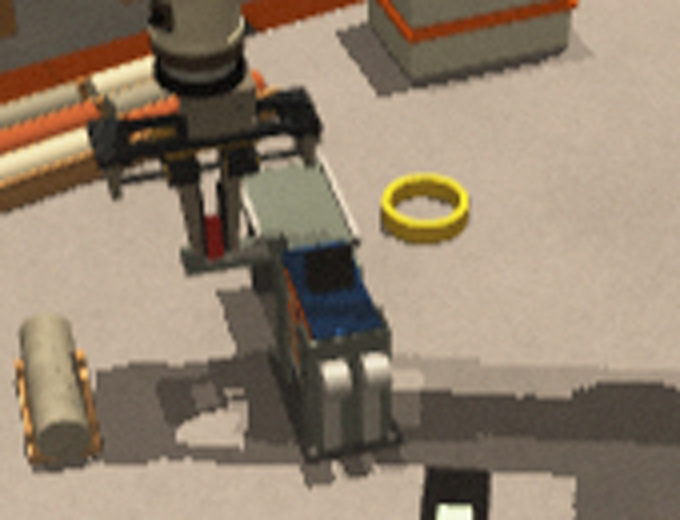

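The shutter at (330,290) covers the mouth and the red post at (213,237) is between the fingers. Pushing the bolt home, about 44 mm along −dy.

step_arm:
  rows:
    - {"gripper":0.0,"dx":0,"dy":-0.01,"dz":0,"ax":0,"ay":0,"az":0}
    - {"gripper":0.0,"dx":0,"dy":-0.012,"dz":0,"ax":0,"ay":0,"az":0}
    - {"gripper":0.0,"dx":0,"dy":-0.012,"dz":0,"ax":0,"ay":0,"az":0}
    - {"gripper":0.0,"dx":0,"dy":-0.008,"dz":0,"ax":0,"ay":0,"az":0}
    - {"gripper":0.0,"dx":0,"dy":-0.004,"dz":0,"ax":0,"ay":0,"az":0}
    - {"gripper":0.0,"dx":0,"dy":-0.002,"dz":0,"ax":0,"ay":0,"az":0}

```text
clock: 39.05
eef_pos: [0.5462, -0.2185, 0.2369]
tcp_rot: [0.787, 0.617, 0.007, 0.007]
wrist_force: [9.4, -1.6, -5.5]
width: 0.172
```

```bash
python3 - <<'E'
from h import *
env.get_image("top");s=st();print(w2m(s["eef_pos"]))
E
```

```text
t 39.1 p [ 0.5463 -0.2185  0.2369] x [0.238 0.971 0.002] y [ 0.971 -0.238  0.019] z [ 0.019 -0.003 -1.   ] w 0.0161 F [ 5.5 -0.4 -2.8] q [-0.59  0.24  1.64  0.01  1.25 -0.35]
[0.06824422 0.04345532]
```

step_arm:
  rows:
    - {"gripper":0.06,"dx":0,"dy":0,"dz":0,"ax":0,"ay":0,"az":0}
    - {"gripper":0.06,"dx":0,"dy":0,"dz":0,"ax":0,"ay":0,"az":0}
    - {"gripper":0.06,"dx":0,"dy":0,"dz":-0.03,"ax":0,"ay":0,"az":0}
    - {"gripper":0.06,"dx":0,"dy":0,"dz":-0.045,"ax":0,"ay":0,"az":0}
    - {"gripper":0.06,"dx":0.03,"dy":-0.04,"dz":0,"ax":0,"ay":0,"az":0}
    - {"gripper":0.06,"dx":0.045,"dy":-0.02,"dz":0,"ax":0,"ay":0,"az":0}
    - {"gripper":0.06,"dx":0.045,"dy":-0.02,"dz":0,"ax":0,"ay":0,"az":0}
    - {"gripper":0.06,"dx":0.045,"dy":-0.02,"dz":0,"ax":0,"ay":0,"az":0}
    - {"gripper":0.06,"dx":0.045,"dy":-0.02,"dz":0,"ax":0,"ay":0,"az":0}
    - {"gripper":0.06,"dx":0.04,"dy":-0.01,"dz":0,"ax":0,"ay":0,"az":0}

```text
clock: 40.1
eef_pos: [0.4785, 0.0561, 0.3154]
tcp_rot: [0.79, 0.613, 0.007, 0.01]
wrist_force: [1.5, 0.6, 0.9]
width: 0.656
```

step_arm:
  rows:
    - {"gripper":0.06,"dx":0.04,"dy":0,"dz":0,"ax":0,"ay":0,"az":0}
    - {"gripper":0.06,"dx":0.04,"dy":0,"dz":0,"ax":0,"ay":0,"az":0}
    - {"gripper":0.06,"dx":0,"dy":0,"dz":0,"ax":0,"ay":0,"az":0}
    - {"gripper":0.06,"dx":0,"dy":0,"dz":0,"ax":0,"ay":0,"az":0}

```text
clock: 40.5
eef_pos: [0.4974, 0.1417, 0.3169]
tcp_rot: [0.787, 0.616, 0.008, 0.011]
wrist_force: [0.1, 0.3, -0.2]
width: 0.656
```

```bash
python3 - <<'E'
from h import *
s=st()
for n in("top","scene"):
    d=env.get_image(n);h=cv2.cvtColor(d["img"],cv2.COLOR_BGR2HSV)
    W,m=hsvmask(d,95,130,100,40,.12,.15)
    P=W[m];P=P[np.hypot(P[:,0]-.53,P[:,1]+.1)<.2]
    r=cv2.minAreaRect(P[:,:2].astype(np.float32)*1000);print(n,r,w2m(np.array(r[0])/1000))
    W,m=hsvmask(d,0,255,0,0,.15,.19)
    red=m&(np.hypot(W[...,0]-.5,W[...,1]+.15)<.15)&((h[...,0]<6)|(h[...,0]>172))&(h[...,1]>150)
    print("post",w2m(np.median(W[red],0)))
    z=(slice(120,250),slice(250,420)) if n=="top" else (slice(90,220),slice(150,320))
    cv2.imwrite(f"pics/{n}5.png",cv2.resize(d["img"][z],None,fx=4,fy=4,interpolation=2))
E
```

```text
t 40.5 p [0.4974 0.1417 0.3169] x [ 0.24   0.971 -0.   ] y [ 0.97  -0.24   0.027] z [ 0.026 -0.006 -1.   ] w 0.0603 F [ 0.1  0.3 -0.2] q [ 0.05 -0.02  1.75 -0.01  1.38  0.29]
top ((521.5142211914062, -141.92503356933594), (122.27122497558594, 58.92293167114258), 75.29620361328125) [-0.00012227  0.00101456]
post [0.07155697 0.04280948]
scene ((520.0466918945312, -140.75990295410156), (127.5926513671875, 58.83240509033203), 75.93450164794922) [-0.00090074 -0.00068989]
post [0.06861523 0.04284846]
```

View pics/top5.png

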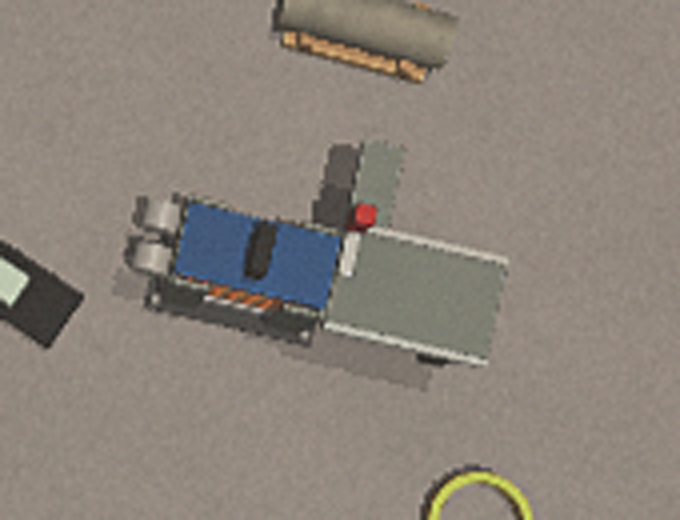

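View pics/scene5.png

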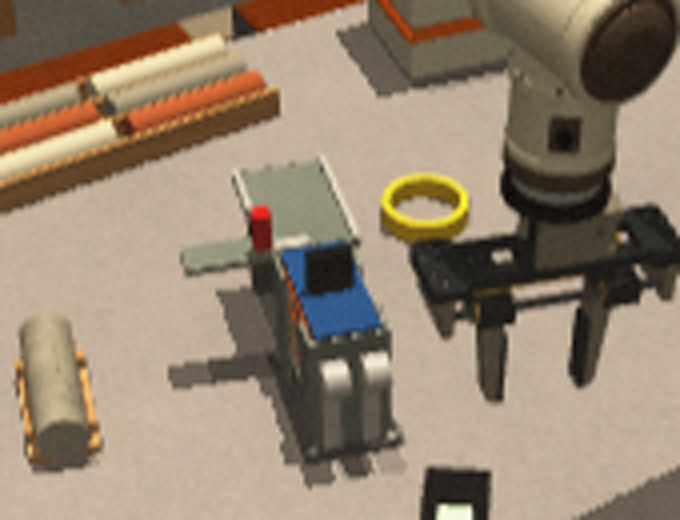

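In the top view the shutter at (258,255) covers the mouth and the post at (364,216) is home, with the bolt bar across the shutter's edge at (349,254). The orange lids show through the side gap at (240,297), and the gripper is clear. Handing in.

```bash
python3 - <<'E'
from cell import env
print(env.job_done())
E
```

```text
the job is handed in; nothing more can be done
None
```

The job is handed in at about 40.6 s, and my last checks found nothing failing. The hand-in itself reports no verdict.

**What I did:** I drew the bolt back to its stop and slid the shutter fully open. I loaded all four orange-lidded boxes, pushing each one down before letting go. Then I slid the shutter shut to its stop and pushed the bolt home to its stop.

**Last checks:**
- **Pile:** before the shutter closed, the top lid was 6 to 9 mm below the rim (top camera 0.121 m, scene camera 0.124 m). The top box lay about 4 mm or less from the mouth's axis. I measured only the top box; the lower three show only as lid edges through the side gap.
- **Shutter:** its plate is within about 1 mm of the shut position in both cameras.
- **Bolt:** the post is at y ≈ 43 mm, where home is 44 mm, so it is within about 1 mm of home.
- **Things to leave alone:** the core and the tape look unmoved. I did not measure the grey box again at the end, but the arm never went near it.
- **Gripper:** clear of everything.

The two cameras disagreed by 1 to 3 mm throughout. I saw no grip slackening and no box knocked aside.

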